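# Scrape out the rocking tray

### The job

Empty the rocking tray beside the microscope: take the two-eared cup from its white mat to under the one end of the tray that is not blocked by the lamp supply box, tip the tray right down to that end with its handle, and with the tray tipped scrape all the leftover rubber pads that lie on it into the cup with the scraper, never touching a pad with the fingers. Then tidy up: stand the scraper back in its holder, set the tray level again, and put the cup with the pads upright on the middle of its mat. Leave the supply box and the jar where they are.

Things in the scene. Friction and masses are not known exactly. Their poses are not given: they have to be found in the camera images.
- stand: white fixed stand of the rocking tray, 120 x 60 mm base plate 8 mm high, two 36 mm wide uprights; origin at the centre of its underside on the bench; its y axis is the long way of the tray. The tray's pivot line is parallel to its x axis, 110 mm above its origin
- tray (a joint): tilt of the rocking tray about its pivot, rad: 0 level, positive = the end at the stand's +y side is down (and the handle leans to +y), range -0.42 to 0.42 with hard stops; a stiff hinge (0.5 N m) that stays where it is left, some 6 N at the handle move it
- tray_floor (a point): centre of the upper face of the aluminium tray's floor, on the pivot line; turns with the tray: x across, y along, z out of the floor. Floor 70 mm wide (x) between side walls 14 mm high and 3 mm thick, 200 mm long (y from -100 to 100), 4 mm thick, both ends open. Fully tipped, the low end is 91 mm (level) from the pivot, 65 mm above the bench; a cup centred 112 mm from the pivot catches what falls
- tray_handle (a point): middle of the tray's handle: a black round bar 16 mm thick and about 46 mm long, lying along the tray's x axis (towards the robot), 88 mm towards -x and 85 mm above tray_floor on a rigid arm that is fixed to the tray on the robot's side; pinch it across y from above, it may turn in the grasp
- pad0_center (a point): leftover hard rubber pad, 18 x 14 x 7 mm (x, y, z), 14 g, lying flat on the tray floor at the start; sticky enough to stay put when the tray is tipped; point at its centre; four to six of the six are present
- pad1_center (a point): leftover hard rubber pad, 18 x 14 x 7 mm (x, y, z), 14 g, lying flat on the tray floor at the start; sticky enough to stay put when the tray is tipped; point at its centre; four to six of the six are present
- pad2_center (a point): leftover hard rubber pad, 18 x 14 x 7 mm (x, y, z), 14 g, lying flat on the tray floor at the start; sticky enough to stay put when the tray is tipped; point at its centre; four to six of the six are present
- pad3_center (a point): leftover hard rubber pad, 18 x 14 x 7 mm (x, y, z), 14 g, lying flat on the tray floor at the start; sticky enough to stay put when the tray is tipped; point at its centre; four to six of the six are present
- pad4_center (a point): leftover hard rubber pad, 18 x 14 x 7 mm (x, y, z), 14 g, lying flat on the tray floor at the start; sticky enough to stay put when the tray is tipped; point at its centre; four to six of the six are present
- pad5_center (a point): leftover hard rubber pad, 18 x 14 x 7 mm (x, y, z), 14 g, lying flat on the tray floor at the start; sticky enough to stay put when the tray is tipped; point at its centre; four to six of the six are present
- cup_center (a point): loose open rectangular steel cup, outer 96 x 66 x 50 mm (x, y, z), walls 3 mm, 0.18 kg; point at the centre, 25 mm above its underside. An upright flat ear on each long wall's middle (at +y and -y): 12 mm thick (x), y from 33 to 61 mm, from 8 to 50 mm above the underside. The same either way round. It fits under a tipped tray end, long wall across
- mat: white mat for the cup, 160 x 160 mm, 1 mm thin and fixed, origin at its centre; the cup stands on it as on the bench
- supply: white lamp supply box, loose but heavy (2.6 kg), 110 x 250 x 86 mm; origin at the centre of its underside; it stands half under one end of the tray so that this end cannot go down nor the cup stand there
- holder: fixed grey scraper holder, 70 x 52 x 60 mm; origin at the centre of its underside; an upright slot 50 mm (x) by 12 mm (y) right through its middle takes the blade, the handle's shoulders rest on the top at 60 mm
- scraper_grip (a point): scraper, point in the middle of its black handle: handle 30 mm wide (x), 20 mm thick (y), 55 mm high (z from -30 to 25 mm from this point), to be held across y from above; 70 g. At the start it stands upright in the holder
- scraper_edge (a point): scraper, middle of the lower straight edge of its steel blade, 85 mm below scraper_grip; blade 38 mm wide (x), so about half the tray, 3 mm thick (y), 55 mm high. Standing in the holder this point is 5 mm above the bench
- jar: amber glass jar with white cap, 60 mm across, 85 mm high, a bystander; origin at the centre of its underside
Things that resemble listed ones, but are neither listed nor needed, are in the scene too. What is shaped like the part that bears cup_center but red is not meant. Several things look just like the stand: the one meant starts farthest from the robot's base.

How it is judged:
By the outcome, as a careful person would: the job done as asked, in the order asked, and still so for the second after the job is handed in, with the robot touching nothing.
Of pad0, pad1, pad2, pad3, pad4, pad5 only 4 to 6 are there at a start; the rules pass over those that are not, and their reading is None.
At some moment in a run one of cup may be knocked a few centimetres aside while the robot is not near it.
Once in a run the grip may slacken for a moment while it holds something.
It also fails if it takes over 210 s, if anything falls off the work surface, if the arm or the gripper's body presses on something with over 40 N, if the wrist force passes 120 N, or if a joint passes its speed limit or range.

### The arm

A 7-joint arm with a two-finger parallel gripper is mounted at the origin on the work surface. World frame = base frame: x ahead of the robot, y to its left, z up, the work surface at z = 0. Lengths are in m, angles in degrees, forces in N, time in s.
With the tool pointing down it reaches from about 0.425 to 0.875 m from the base axis. Payload 4.7 kg.
Tool frame: the origin (TCP) lies between the finger pads; the fingertips stand 22 mm ahead of it and the grasp point (between the pads) lies 3 mm ahead of it; z points along the fingers, y is the line along which they close (so a half turn about z gives the same grasp; the last joint's range is limited). The gripper opens to 87 mm and grips with 3 to 60 N. Pads are 19 mm wide; open, the fingers measure 117 mm over their backs; the gripper's body (75 mm by 190 mm) begins 51 mm behind the grasp point.
Start: joints at [-66.687, 18.392, -4.016, 83.108, 1.295, 78.541, -3.26], TCP at [0.249, 0.601, 0.245] pointing down, gripper open.
Joint ranges: [-163.93, 163.93], [-17.29, 119.83], [-79.2, 71.16], [3.27, 140.29], [-89.18, 269.18], [5.43, 117.66], [-154.24, 154.24]. Speed limits (degrees/s): [147.25, 147.25, 180, 180, 180, 180, 180].

### API

Orientations are given as [roll, pitch, yaw] about the fixed x, y, z axes, in that order (R = Rz(yaw) Ry(pitch) Rx(roll)).
In Python, from cell import env gives the robot as it stands.
- The arm moves only by the tool drive_tool, never from a script. Its argument "moves" is a list of rows, each a list of 3 entries, a list of its own where there are three numbers: the shift along the tool's x, y, z in mm, then the turn, a rotation vector about the tool's x, y, z in rad, then the closure, from 0 (fully open) to 1 (shut). In form: [[[x, y, z], [wx, wy, wz], jaw], ...]. A call has 1 to 12 rows; each row shifts and turns the commanded pose from where the row before left it, along the tool's axes as they then stand; what a row does not reach is not made up. A row lasts 1/12 s, in which the tool goes at most 41.7 mm and 7.16 degrees, less where a joint would pass 70% of its speed; a pose out of reach is approached as far as the arm can. A call with a gripper value outside its range is refused whole. The fingers move at their own pace and stop on an object; "newtons" is the grip in N (left out, the last holds). Time passes only in rows, so rows that do not move let the fingers close. It gives the time, the measured TCP pose, the force, the opening and the grip force at its end, in the units of the state.
- env.get_obs(): the state, without advancing time (a new reading comes with each control period).
- env.read_camera(name): name is "scene" or "top" or "wrist"; returns (picture, depth): 480x640x3 uint8, blue, green, red; 480x640 float32, m along the optical axis (not along the pixel's ray), 0 where there is no reading.
- env.get_calibration(name): a dict with "fx", "fy", "cx", "cy" (pixels), "T" (4x4, takes a point from camera to world coordinates). Camera axes: x right, y down, z forward; pixel columns grow to the right and rows downward; lengths in m; the calibration is good to about 2 mm. A picture is of the moment at which its call begins: read the wrist's pose just before it. get_calibration takes no time and is no camera call; for the wrist camera it gives the pose at the moment of the call.
- env.sign_off(): hands the job in; it is judged then, once.
The state is a dict: "time_s": time; "qpos": joint angles; "joint_velocities": joint speeds; "effort": joint torques, N m; "tool_pos": TCP position; "tool_rot": TCP orientation; "force": force on the tool from outside, world axes, zero at the start; "wrist_torque": the same for the moment, N m; "grip_width": finger opening in m; "grasp_force": force on a finger pad.
Only numpy, scipy, OpenCV 4.12 (cv2) and the standard library are available. Lean on these libraries where they do the work, as an engineer would, in place of code of your own. Each camera call takes 0.05 s, during which the arm holds its last target. There are 200 camera calls.

## Working session

There is one attempt and no reset: what is moved stays moved. The work goes in short steps, Python scripts to look and compute and a tool call to move; the robot and the scene stay as the last step left them, time stands still between calls to the robot, and variables do not carry over. Pictures are saved under pics/ and viewed, at most 16 in all, crops included, and the job is handed in when it is done.

Besides the shell and the picture viewer there is one more tool, called after "Call:" as name(argument=value, ...), one argument or row to a line, values as JSON. drive_tool: Moves the arm, as the interface text tells. Its arguments: {"type":"object","properties":{"moves":{"type":"array"},"newtons":{"type":"number"}},"required":["moves"]}

```bash
ls; mkdir -p pics; cat > h.py <<'E'
import numpy as np, cv2
from cell import env
def look(name):
    c=env.get_calibration(name); im,d=env.read_camera(name); return im,d,c
def cloud(d,c):
    v,u=np.mgrid[0:480,0:640]
    P=np.stack([(u-c['cx'])/c['fx']*d,(v-c['cy'])/c['fy']*d,d],-1)
    T=np.array(c['T']); return P@T[:3,:3].T+T[:3,3]
E
python3 - <<'E'
from h import *
for n in("top","scene"):
    im,d,c=look(n); cv2.imwrite(f"pics/{n}0.png",im); np.savez(f"{n}0.npz",im=im,d=d,P=cloud(d,c)); print(n,c)
print(env.get_obs())
E
```

```text
pics
top {'fx': 434.991102349205, 'fy': 434.991102349205, 'cx': 320.1449058335343, 'cy': 246.17662709634024, 'T': array([[-0.01393839, -0.99232305,  0.12288488,  0.35515054],
       [-0.99981156,  0.01549219,  0.01169794,  0.05413238],
       [-0.01351189, -0.12269867, -0.99235199,  1.23820707],
       [ 0.        ,  0.        ,  0.        ,  1.        ]])}
scene {'fx': 520.0140269183963, 'fy': 520.0140269183963, 'cx': 327.044544566041, 'cy': 239.4287297647709, 'T': array([[-0.76892677,  0.5491103 , -0.32745915,  0.86023337],
       [ 0.63933527,  0.66155175, -0.39191796,  0.47554278],
       [ 0.00142499, -0.5107124 , -0.85975044,  0.99085029],
       [ 0.        ,  0.        ,  0.        ,  1.        ]])}
{'time_s': 0.1, 'qpos': array([-66.68684757,  18.43522863,  -4.01721291,  83.1681906 ,
         1.29355325,  78.5423829 ,  -3.25942622]), 'joint_velocities': array([ 0.05869759, -0.05964161, -0.09120365, -0.15815898, -0.00304597,
        0.12019767,  0.0442682 ]), 'effort': array([-6.23373544e-04, -4.92573273e+01, -4.06022659e-01, -3.13395023e+01,
       -6.40652748e-02,  3.95925343e-02,  1.05879453e-04]), 'tool_pos': array([0.24863937, 0.60005632, 0.24356393]), 'tool_rot': array([-1.79899360e+02,  3.60917715e-03,  1.57498332e+02]), 'force': array([-0.65132791,  0.5682438 , -0.57911781]), 'wrist_torque': array([ 0.01963787,  0.00254952, -0.02320795]), 'grasp_force': 0.0, 'grip_width': 0.08707813144475844}
```

View pics/top0.png

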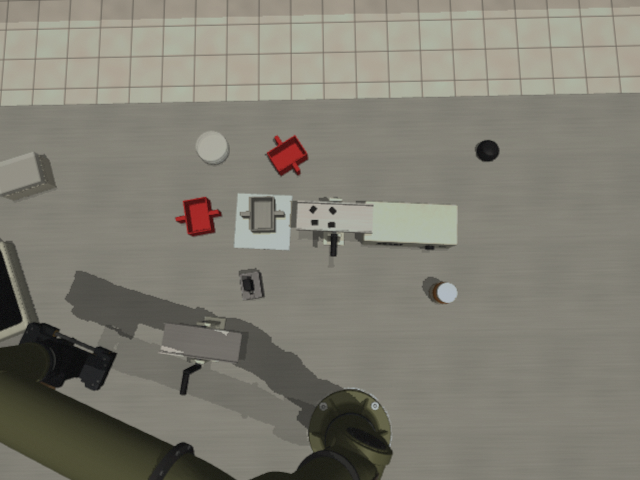

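View pics/scene0.png

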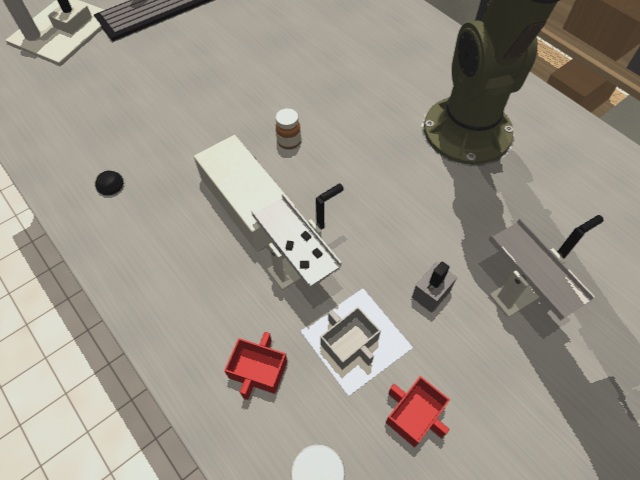

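The two stands are the tray at (333,220) in the top view, with pads and the supply box, and an empty one at (205,340). The one at (333,220) is farther from the base at (350,430), and it has the pads and the box. The cup meant is the steel one on the mat at (263,214), not the red ones at (200,215) and (287,155). I'll measure both and confirm in a crop.

```bash
cat > m.py <<'E'
from h import *
def rect(P,m,name):
    q=P[m][:,:2]
    if len(q)<15: print(name,'few',len(q)); return
    r=cv2.minAreaRect((q*1000).astype(np.float32)); print(name,len(q),'ctr',np.round(r[0],1),'size',np.round(r[1],1),'ang',round(r[2],1),'mean',np.round(q.mean(0)*1000,1),'z med/max',np.round(np.median(P[m][:,2])*1000,1),np.round(P[m][:,2].max()*1000,1))
def box(u0,u1,v0,v1):
    b=np.zeros((480,640),bool); b[v0:v1,u0:u1]=1; return b
E
python3 - <<'E'
from m import *
D=np.load('top0.npz'); im,d,P=D['im'],D['d'],D['P']; z=P[...,2]
g=im.max(2).astype(int); hsv=cv2.cvtColor(im,cv2.COLOR_BGR2HSV)
print('bench z',np.median(z[box(400,440,320,360)]))
b=box(228,298,185,256)
print('mat col',im[200,242],'cup',im[210,263])
rect(P,b&(z<.02)&(im[...,0]>im[...,2]+3)&(g>150),'mat')
rect(P,b&(z>.035)&box(240,288,185,256),'cup+ears')
rect(P,b&(z>.035)&box(250,278,185,256),'cupbody')
t=box(290,380,195,250)
rect(P,t&(z>.095)&(z<.16)&box(290,380,195,235),'tray')
rect(P,t&(z>.115)&(z<.16)&box(290,380,195,235),'walls')
rect(P,box(320,345,228,262)&(z>.175),'handle')
pads=t&(g<70)&(z<.135)&box(300,345,200,231)
n,l,s,c=cv2.connectedComponentsWithStats(pads.astype(np.uint8))
for i in range(1,n):
    if s[i,4]>5: rect(P,l==i,'pad %s'%np.round(c[i]))
rect(P,box(374,465,195,255)&(z>.07)&(z<.1),'supply')
rect(P,box(232,270,262,306)&(z>.05)&(z<.07),'holder')
rect(P,box(232,270,262,306)&(z>.09),'scraper')
rect(P,box(425,465,275,310)&(z>.07),'jar')
rect(P,box(155,250,325,370)&(z>.095)&(z<.15),'other tray')
S=np.load('scene0.npz')['P'];sz=S[...,2];si=np.load('scene0.npz')['im'];sg=si.max(2)
pads=box(270,335,225,280)&(sg<60)&(sz>.09)&(sz<.14)
n,l,s,c=cv2.connectedComponentsWithStats(pads.astype(np.uint8))
for i in range(1,n):
    if s[i,4]>5: rect(S,l==i,'S pad %s'%np.round(c[i]))
rect(S,box(425,455,255,295)&(sz>.09),'S scraper')
rect(S,box(405,460,255,315)&(sz>.05)&(sz<.07),'S holder')
rect(S,box(310,350,180,235)&(sz>.175),'S handle')
rect(S,box(310,392,300,375)&(sz>.035),'S cup')
a=cv2.resize(im[180:270,225:385],None,fx=4.5,fy=4.5,interpolation=cv2.INTER_CUBIC); cv2.imwrite('pics/crop1.png',a)
E
```

```text
bench z 0.00014795486278162961
mat col [176 183 174] cup [120 130 132]
mat 927 ctr [584.1 233.1] size [155.1 156.3] ang 86.5 mean [542.9 211.3] z med/max 0.7 7.3
cup+ears 327 ctr [495.7 163.2] size [354.6 106.5] ang 32.9 mean [588.5 221.7] z med/max 48.5 1238.2
cupbody 242 ctr [490.2 176.4] size [350.2 100.6] ang 26.1 mean [591.6 222. ] z med/max 48.4 1238.2
tray 2345 ctr [574.7  27.7] size [200.4 100.5] ang 87.7 mean [572.4  28. ] z med/max 110.6 128.9
walls 459 ctr [573.9  28.2] size [197.3  99.9] ang 86.2 mean [575.5  36. ] z med/max 119.7 128.9
handle 155 ctr [434.5  38.7] size [ 16.4 160.8] ang 84.8 mean [483.6  34.1] z med/max 200.9 1238.2
pad [312. 209.] 26 ctr [593.1  86.4] size [14.8 13.1] ang 43.1 mean [592.7  86.2] z med/max 117.0 120.4
pad [332. 210.] 29 ctr [589.2  35.3] size [15.6 11.9] ang 47.4 mean [589.2  34.4] z med/max 116.1 121.1
pad [314. 222.] 28 ctr [558.3  81.3] size [13.3 11.1] ang 87.8 mean [558.3  81.7] z med/max 116.5 120.1
pad [331. 224.] 29 ctr [552.4  38.2] size [11.7 15.7] ang 0.4 mean [552.   38.3] z med/max 116.2 120.3
supply 3428 ctr [ 556.9 -188.8]
[... 685 characters left out ...]
9. 245.] 51 ctr [590.9  38.9] size [18.1 11.7] ang 43.4 mean [591.9  39.5] z med/max 115.9 119.4
S pad [317. 253.] 51 ctr [560.7  86.5] size [17.7 11.5] ang 88.4 mean [561.2  86.9] z med/max 115.7 119.8
S pad [304. 264.] 53 ctr [594.8  90.7] size [12.5 15.3] ang 44.6 mean [595.4  90.9] z med/max 116.1 119.9
S scraper 223 ctr [625.3 361. ] size [522.1  25.2] ang 23.2 mean [417.2 272.2] z med/max 113.0 990.9
S holder 632 ctr [399.5 263.8] size [72.8 52.8] ang 8.0 mean [406.6 267.9] z med/max 58.7 69.9
S handle 299 ctr [677.5 241.6] size [591.6  50. ] ang 47.2 mean [506.2  55.3] z med/max 198.1 990.9
S cup 782 ctr [720.1 316.5] size [410.6 105.7] ang 34.2 mean [608.8 244. ] z med/max 47.6 990.9
```

View pics/crop1.png

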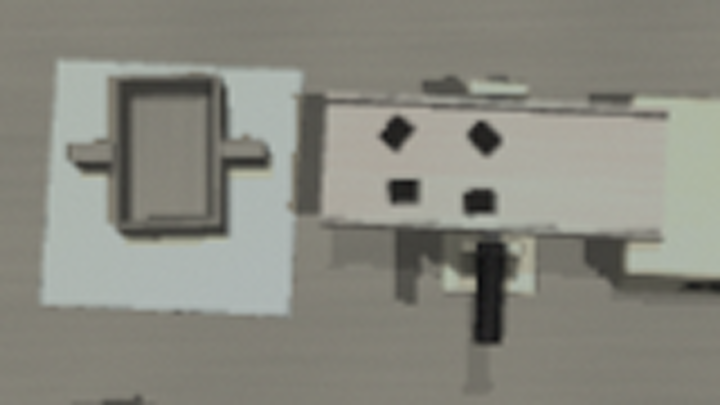

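The top crop confirms it: the steel cup on the mat at (165,155) has ears along y. The tray at (490,165) carries four pads at (397,132), (485,137), (404,190) and (480,200), with its handle at (488,290) and the supply box at its right end. The free end is +y. Next I'll refine the poses from both cameras and work out the approach to the ear.

```bash
cat > fine.py <<'E'
from m import *
from scipy.spatial.transform import Rotation as Ro
def go(pos,rpy,n=None,cur=None):
    """print tool-frame shift (mm) and rotvec from the current pose to a target grasp-point pose"""
    o=env.get_obs(); p,r=(o['tool_pos'],o['tool_rot']) if cur is None else cur
    R0=Ro.from_euler('xyz',r,degrees=True); R1=Ro.from_euler('xyz',rpy,degrees=True)
    tcp=np.array(pos)-R1.apply([0,0,.003])
    print('shift',np.round(R0.inv().apply(tcp-p)*1000,1),'rot',np.round((R0.inv()*R1).as_rotvec(),3)); return tcp
E
python3 - <<'E'
from fine import *
for n in('top0','scene0'):
    D=np.load(n+'.npz'); P=D['P'];im=D['im'];z=P[...,2];x=P[...,0];y=P[...,1];ok=(z<.3)&(D['d']>0);g=im.max(2)
    R=lambda a,b,c,d:ok&(x>a)&(x<b)&(y>c)&(y<d)
    print(n)
    rect(P,R(.5,.68,.13,.33)&(z>.042)&(z<.06),'cup+ears')
    m=R(.53,.64,.18,.26)&(z>.042)&(z<.06)
    rect(P,m,'cup')
    rect(P,R(.48,.7,.13,.33)&(z<.012)&(g>165),'mat')
    rect(P,R(.535,.625,-.08,.14)&(z>.1)&(z<.13)&(g>150),'tray')
    for s,k in((1,'farwall'),(-1,'nearwall')):
        m=R(.53,.64,-.08,.14)&(z>.118)&(z<.13)&(s*(x-.578)>.025)
        q=P[m]; a=np.polyfit(q[:,1],q[:,0],1); print(k,len(q),'x at y=.03',a@[.03,1],'yaw',np.degrees(np.arctan(-a[0])),'y range',q[:,1].min(),q[:,1].max())
    rect(P,R(.44,.535,-.02,.1)&(z>.175)&(z<.25),'handle')
    rect(P,R(.34,.46,.2,.32)&(z>.053)&(z<.068)&(g>60),'holder')
    rect(P,R(.34,.46,.2,.32)&(z>.105)&(z<.13),'scraper top')
    rect(P,R(.3,.45,-.32,-.2)&(z>.08)&(z<.1),'jar')
E
```

```text
top0
cup+ears 254 ctr [597.7 228.5] size [ 96.9 120.7] ang 1.6 mean [594.1 227.6] z med/max 49.1 55.2
cup 137 ctr [594.4 220.5] size [89.4 78.7] ang 0.1 mean [583.9 215.8] z med/max 49.2 55.2
mat 1727 ctr [584.2 233.8] size [158.3 160.7] ang 87.2 mean [568.9 233.4] z med/max 0.6 7.3
tray 1743 ctr [577.7  27.5] size [199.7  86.9] ang 86.8 mean [572.4  24.5] z med/max 110.0 128.9
farwall 110 x at y=.03 0.6089513531670459 yaw -2.6191781306976645 y range -0.04915279603318849 0.12362582591567207
nearwall 101 x at y=.03 0.5350599283551696 yaw -3.1082888944171825 y range -0.052254241904858986 0.12936566540894173
handle 151 ctr [486.7  33.6] size [15.7 55.6] ang 86.2 mean [487.   33.6] z med/max 200.9 206.3
holder 340 ctr [397.2 258.1] size [69.9 52.5] ang 7.8 mean [396.  255.6] z med/max 59.7 66.3
scraper top 94 ctr [397.3 258.4] size [29.2 21.1] ang 5.1 mean [397.1 257.5] z med/max 114.2 121.4
jar 314 ctr [ 370.3 -263.5] size [52.8 49.8] ang 88.9 mean [ 370.4 -264.1] z med/max 85.4 92.4
scene0
cup+ears 569 ctr [599.3 234.6] size [ 97.8 121.4] ang 0.4 mean [600.2 235.2] z med/max 48.6 54.8

[... 194 characters left out ...]
 ctr [579.4  33.6] size [204.   88.6] ang 89.4 mean [574.1  35.8] z med/max 109.3 126.6
farwall 205 x at y=.03 0.609827535087989 yaw -3.3462840405659993 y range -0.06806639192210068 0.13151426932548038
nearwall 200 x at y=.03 0.5361371878260937 yaw -3.463305796191688 y range -0.06198956835061448 0.13560328432964774
handle 289 ctr [489.5  40. ] size [19.3 56.6] ang 84.7 mean [494.   40.8] z med/max 197.9 204.4
holder 550 ctr [399.5 263.6] size [72.8 52.3] ang 8.0 mean [404.8 267.1] z med/max 58.9 66.9
scraper top 167 ctr [399.2 263.9] size [31.5 20.2] ang 6.9 mean [401.1 264.6] z med/max 113.5 117.6
jar 299 ctr [ 372.1 -257.9] size [52.8 51.4] ang 59.7 mean [ 372.1 -257.5] z med/max 83.5 88.2
```

Call:
drive_tool(
  moves=[
    [[0, 0, 0], [0, 0, 0.116], 0],
    [[0, 0, 0], [0, 0, 0.116], 0],
    [[0, 0, 0], [0, 0, 0.116], 0],
    [[0, 0, 0], [0, 0, 0.116], 0],
    [[0, 0, 0], [0, 0, 0.116], 0],
    [[0, 0, 0], [0, 0, 0.116], 0],
    [[0, 0, 0], [0, 0, 0.116], 0],
    [[0, 0, 0], [0, 0, 0.116], 0],
    [[0, 0, 0], [0, 0, 0.116], 0],
    [[0, 0, 0], [0, 0, 0.116], 0],
  ],
  newtons=40,
)

```text
time_s: 0.93
tool_pos: [0.2487, 0.6002, 0.2439]
tool_rot: [-180.0, 0.1, 90.7]
force: [0.5, -0.4, 0.4]
grip_width: 0.0871
grasp_force: 0.0
```

Call:
drive_tool(
  moves=[
    [[-16.3, 17.2, 2], [0, 0, 0], 0],
    [[-16.3, 17.2, 2], [0, 0, 0], 0],
    [[-16.3, 17.2, 2], [0, 0, 0], 0],
    [[-16.3, 17.2, 2], [0, 0, 0], 0],
    [[-16.3, 17.2, 2], [0, 0, 0], 0],
    [[-16.3, 17.2, 2], [0, 0, 0], 0],
    [[-16.3, 17.2, 2], [0, 0, 0], 0],
    [[-16.3, 17.2, 2], [0, 0, 0], 0],
    [[-16.3, 17.2, 2], [0, 0, 0], 0],
    [[-16.3, 17.2, 2], [0, 0, 0], 0],
  ],
)

```text
time_s: 1.77
tool_pos: [0.4243, 0.4395, 0.224]
tool_rot: [-180.0, 0.0, 91.0]
force: [0.7, 0.3, 0.4]
grip_width: 0.0871
grasp_force: 0.0
```

Call:
drive_tool(
  moves=[
    [[-16.3, 17.2, 2], [0, 0, 0], 0],
    [[-16.3, 17.2, 2], [0, 0, 0], 0],
    [[-16.3, 17.2, 2], [0, 0, 0], 0],
    [[-16.3, 17.2, 2], [0, 0, 0], 0],
    [[-16.3, 17.2, 2], [0, 0, 0], 0],
    [[-16.3, 17.2, 2], [0, 0, 0], 0],
    [[-16.3, 17.2, 2], [0, 0, 0], 0],
    [[-16.3, 17.2, 2], [0, 0, 0], 0],
    [[-16.3, 17.2, 2], [0, 0, 0], 0],
    [[-16.3, 17.2, 2], [0, 0, 0], 0],
    [[0, 0, 0], [0, 0, 0], 0],
  ],
)

```text
time_s: 2.68
tool_pos: [0.6021, 0.2743, 0.2035]
tool_rot: [179.9, 0.3, 90.6]
force: [-0.5, -1.4, 0.3]
grip_width: 0.0869
grasp_force: 0.0
```

```bash
python3 - <<'E'
from fine import *
im,d,c=look('wrist'); P=cloud(d,c); cv2.imwrite('pics/w1.png',im); np.savez('w1.npz',im=im,d=d,P=P)
o=env.get_obs(); print(o['tool_pos'],o['tool_rot'],o['time_s'],c['T'])
z=P[...,2];ok=(d>0)&(z<.3)&(d>.08)
rect(P,ok&(z>.042)&(z<.06)&(P[...,0]>.5)&(P[...,0]<.68)&(P[...,1]<.34)&(P[...,1]>.13),'cup+ears')
rect(P,ok&(z<.012)&(im.max(2)>165),'mat')
E
```

```text
[0.60035733 0.27696178 0.20364267] [-1.79988258e+02  1.49650889e-01  9.07125658e+01] 2.7333 [[ 0.99995961  0.00808855  0.0039191   0.60248991]
 [ 0.00882777 -0.96581534 -0.2590807   0.34335468]
 [ 0.00168954  0.25910483 -0.96584773  0.34297719]
 [ 0.          0.          0.          1.        ]]
cup+ears 1784 ctr [599.9 236.1] size [104.8 109.5] ang 50.6 mean [599.9 257.4] z med/max 49.3 52.0
mat 93947 ctr [622.3 214.8] size [605.9 492.3] ang 0.5 mean [613.1 330.2] z med/max -0.3 12.0
```

View pics/w1.png

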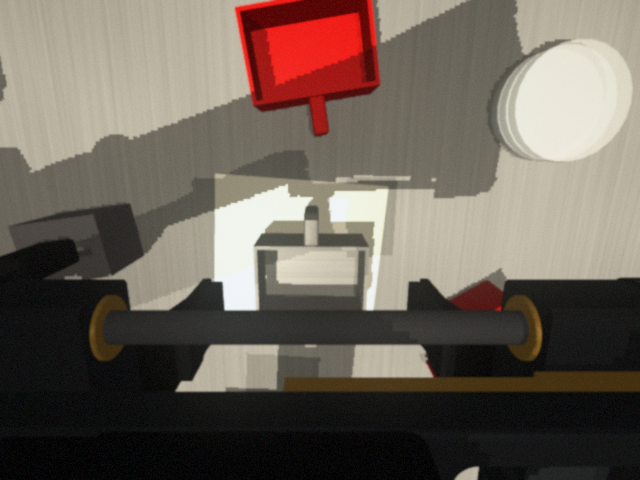

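The wrist view shows the steel cup with its +y ear at (312,225), the mat around it, and the holder on the left at (75,240). I'll measure the ear and the mat edges here.

```bash
python3 - <<'E'
from fine import *
D=np.load('w1.npz');P=D['P'];im=D['im'];d=D['d'];z=P[...,2];x=P[...,0];y=P[...,1];g=im.max(2).astype(int)
ok=(d>.1)
m=ok&(z>.04)&(z<.056)&box(295,330,195,243); rect(P,m,'ear')
m=ok&(z>.042)&(z<.056)&box(240,380,232,300); q=P[m]; print('cup x range',np.percentile(q[:,0],[1,99]),'wall y',np.percentile(q[:,1],[50,90,99]))
for v in(190,210,230): print(v,[(u,int(g[v,u]),np.round(P[v,u]*1000)) for u in range(200,226,3)][::2])
s=im[...,0].astype(int)-im[...,2]
e=[]
for v in range(200,270,5):
    r=g[v,195:240]; k=195+np.argmax(np.diff(r)); e.append(P[v,k,:2])
print('mat left edge',np.round(np.array(e)*1000,0).tolist())
print('mat blue', s[175:200:3,230].tolist(), [np.round(P[v,230,1]*1000) for v in range(175,200,3)], g[170:200:3,230].tolist())
E
```

```text
ear 475 ctr [600.1 280.1] size [11.6 25.4] ang 0.5 mean [600.1 280.7] z med/max 49.4 52.0
cup x range [0.55244992 0.64800221] wall y [0.26294416 0.26901493 0.27605245]
190 [(200, 86, array([497., 304.,   0.])), (206, 89, array([502., 304.,  -1.])), (212, 89, array([508., 304.,  -0.])), (218, 147, array([513., 304.,  -0.])), (224, 149, array([519., 304.,   1.]))]
210 [(200, 91, array([495., 285.,   0.])), (206, 92, array([501., 285.,  -1.])), (212, 108, array([506., 285.,  -0.])), (218, 242, array([512., 286.,   1.])), (224, 244, array([518., 286.,   1.]))]
230 [(200, 166, array([493., 265.,  -3.])), (206, 170, array([500., 266.,   0.])), (212, 169, array([505., 266.,   0.])), (218, 244, array([511., 266.,   1.])), (224, 245, array([517., 266.,   1.]))]
mat left edge [[509.0, 295.0], [520.0, 290.0], [507.0, 286.0], [508.0, 281.0], [508.0, 276.0], [507.0, 271.0], [507.0, 266.0], [506.0, 261.0], [506.0, 256.0], [505.0, 251.0], [505.0, 246.0], [505.0, 241.0], [504.0, 236.0], [504.0, 231.0]]
mat blue [-25, -28, -30, -28, -26, -27, -29, -29, -27] [np.float64(318.0), np.float64(315.0), np.float64(313.0), np.float64(310.0), np.float64(307.0), np.float64(304.0), np.float64(302.0), np.float64(299.0), np.float64(296.0)] [112, 99, 144, 147, 148, 146, 151, 147, 142, 151]
```

Call:
drive_tool(
  moves=[
    [[1, 0, 17], [0, 0, 0], 0.3],
    [[1, 0, 17], [0, 0, 0], 0.3],
    [[1, 0, 17], [0, 0, 0], 0.3],
    [[0, 0, 17], [0, 0, 0], 0.3],
    [[0, 0, 17], [0, 0, 0], 0.3],
    [[0, 0, 17], [0, 0, 0], 0.3],
    [[0, 0, 17], [0, 0, 0], 0.3],
    [[0, 0, 17], [0, 0, 0], 0.3],
    [[0, 0, 17], [0, 0, 0], 0.3],
    [[0, 0, 17], [0, 0, 0], 0.3],
    [[0, 0, 0], [0, 0, 0], 0.3],
    [[0, 0, 0], [0, 0, 0], 0.3],
  ],
)

```text
time_s: 3.73
tool_pos: [0.5969, 0.2846, 0.0335]
tool_rot: [-179.8, 0.0, 91.1]
force: [-0.1, -1.0, 0.4]
grip_width: 0.0609
grasp_force: 0.0
```

Call:
drive_tool(
  moves=[
    [[0, 0, 0], [0, 0, 0], 1],
    [[0, 0, 0], [0, 0, 0], 1],
    [[0, 0, 0], [0, 0, 0], 1],
    [[0, 0, 0], [0, 0, 0], 1],
    [[0, 0, 0], [0, 0, 0], 1],
    [[0, 0, 0], [0, 0, 0], 1],
    [[0, 0, 0], [0, 0, 0], 1],
  ],
  newtons=50,
)

```text
time_s: 4.32
tool_pos: [0.5987, 0.2838, 0.0348]
tool_rot: [180.0, -0.0, 91.0]
force: [-0.0, -0.3, -0.6]
grip_width: 0.0221
grasp_force: 0.0
```

Call:
drive_tool(
  moves=[
    [[0, 0, 0], [0, 0, 0], 1],
    [[0, 0, 0], [0, 0, 0], 1],
    [[0, 0, 0], [0, 0, 0], 1],
    [[0, 0, 0], [0, 0, 0], 1],
    [[0, 0, 0], [0, 0, 0], 1],
    [[0, 0, 0], [0, 0, 0], 1],
  ],
)

```text
time_s: 4.82
tool_pos: [0.5986, 0.2838, 0.0346]
tool_rot: [180.0, -0.0, 91.0]
force: [-0.7, -0.3, 1.0]
grip_width: 0.0115
grasp_force: 49.9
```

```bash
python3 - <<'E'
from fine import *
o=env.get_obs(); print(o['tool_pos'],o['tool_rot'],o['grip_width'],o['grasp_force'],o['force'])
go([.5786+.0028,.1423+.052-.0,o['tool_pos'][2]-.003],[180,0,87])
E
```

```text
[0.59863483 0.2837566  0.03463988] [ 1.79993244e+02 -2.69982460e-03  9.10329350e+01] 0.011488262531367623 49.929349852900486 [-0.69485966 -0.28729852  1.04402326]
shift [-89.1 -18.8  -0. ] rot [ 0.   -0.    0.07]
```

Call:
drive_tool(
  moves=[
    [[0, 0, -4], [0, 0, 0], 1],
    [[0, 0, -4], [0, 0, 0], 1],
    [[-10, -2, 0], [0, 0, 0.01], 1],
    [[-10, -2, 0], [0, 0, 0.01], 1],
    [[-10, -2, 0], [0, 0, 0.01], 1],
    [[-10, -2, 0], [0, 0, 0.01], 1],
    [[-10, -2, 0], [0, 0, 0.01], 1],
    [[-10, -2, 0], [0, 0, 0.01], 1],
    [[-10, -2, 0], [0, 0, 0.01], 1],
    [[-10, -2, 0], [0, 0, 0], 1],
    [[-9, -2, 0], [0, 0, 0], 1],
    [[0, 0, 0], [0, 0, 0], 1],
  ],
)

```text
time_s: 5.82
tool_pos: [0.5785, 0.192, 0.0425]
tool_rot: [-180.0, 0.1, 86.9]
force: [0.2, -0.6, -2.0]
grip_width: 0.0118
grasp_force: 49.9
```

```bash
cat > st.py <<'E'
from fine import *
def cup(n='top'):
    im,d,c=look(n);P=cloud(d,c);z=P[...,2];ok=(d>0)&(P[...,0]>.5)&(P[...,0]<.66)&(P[...,1]<.3)&(P[...,1]>.06)&(im.max(2)<210)
    return im,d,P,ok
E
python3 - <<'E'
from fine import *
im,d,c=look('scene');P=cloud(d,c);cv2.imwrite('pics/s1.png',im)
o=env.get_obs(); print(o['tool_pos'],o['tool_rot'],o['grip_width'],o['grasp_force'],o['force'])
go([.5786+.0028,.1423+.052,.0425-.003],[180,0,87])
E
```

```text
[0.57872496 0.19367349 0.04264979] [1.79999340e+02 1.60249097e-02 8.69144554e+01] 0.01208782807423796 49.94519149273401 [-0.49710852 -0.1482602  -1.32142593]
shift [0.8 2.6 0.1] rot [ 0.     0.    -0.001]
```

View pics/s1.png

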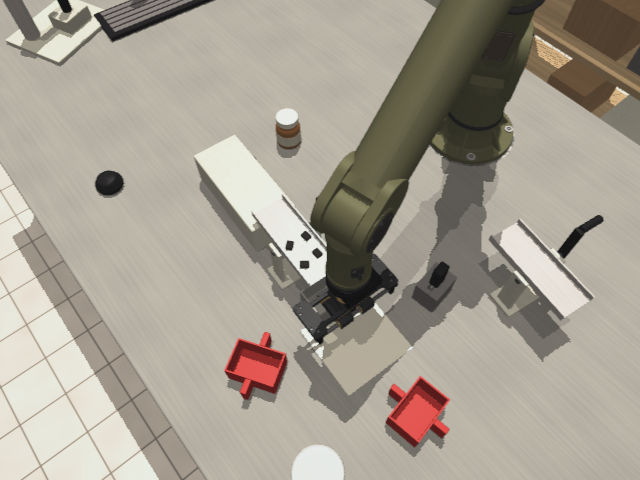

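The scene view shows the gripper at (345,300) holding the cup at the tray's free end, with everything else undisturbed. I'll lower it, release and rise.

Call:
drive_tool(
  moves=[
    [[0, 2.5, 2.5], [0, 0, 0], 1],
    [[0, 0, 2.5], [0, 0, 0], 1],
    [[0, 0, 2], [0, 0, 0], 1],
    [[0, 0, 0.5], [0, 0, 0], 1],
    [[0, 0, 0], [0, 0, 0], 0.8],
    [[0, 0, 0], [0, 0, 0], 0.6],
    [[0, 0, 0], [0, 0, 0], 0.5],
    [[0, 0, 0], [0, 0, 0], 0.5],
    [[0, 0, -10], [0, 0, 0], 0.5],
    [[0, 0, -15], [0, 0, 0], 0.5],
    [[0, 0, -20], [0, 0, 0], 0.5],
    [[0, 0, -25], [0, 0, 0], 0.5],
  ],
)

```text
time_s: 6.87
tool_pos: [0.5804, 0.1946, 0.1054]
tool_rot: [-179.9, 0.1, 87.0]
force: [0.2, 1.1, -0.1]
grip_width: 0.0426
grasp_force: 0.0
```

Call:
drive_tool(
  moves=[
    [[0, 0, -30], [0, 0, 0], 0.5],
    [[0, 0, -30], [0, 0, 0], 0.5],
    [[0, 0, -30], [0, 0, 0], 0.5],
    [[0, 0, -30], [0, 0, 0], 0.5],
    [[0, 0, -30], [0, 0, 0], 0.5],
    [[0, 0, 0], [0, 0, 0], 0.5],
  ],
)

```text
time_s: 7.37
tool_pos: [0.5843, 0.1957, 0.2635]
tool_rot: [179.4, -0.3, 87.0]
force: [1.3, 0.8, 1.0]
grip_width: 0.0434
grasp_force: 0.0
```

Call:
drive_tool(
  moves=[
    [[0, 0, 0], [0, 0, -0.12], 0.5],
    [[0, 0, 0], [0, 0, -0.12], 0.5],
    [[0, 0, 0], [0, 0, -0.12], 0.5],
    [[0, 0, 0], [0, 0, -0.12], 0.5],
    [[0, 0, 0], [0, 0, -0.12], 0.5],
    [[0, 0, 0], [0, 0, -0.12], 0.5],
    [[0, 0, 0], [0, 0, -0.12], 0.5],
    [[0, 0, 0], [0, 0, -0.12], 0.5],
    [[0, 0, 0], [0, 0, -0.12], 0.5],
    [[0, 0, 0], [0, 0, -0.12], 0.5],
    [[0, 0, 0], [0, 0, -0.12], 0.5],
    [[0, 0, 0], [0, 0, -0.12], 0.5],
  ],
)

```text
time_s: 8.37
tool_pos: [0.5813, 0.1948, 0.2559]
tool_rot: [180.0, 0.0, 169.9]
force: [0.7, 0.3, 0.8]
grip_width: 0.0435
grasp_force: 0.0
```

Call:
drive_tool(
  moves=[
    [[0, 0, 0], [0, 0, -0.12], 0.5],
    [[0, 0, 0], [0, 0, 0], 0.5],
    [[0, 0, 0], [0, 0, 0], 0.5],
  ],
)

```text
time_s: 8.62
tool_pos: [0.5813, 0.1949, 0.2556]
tool_rot: [180.0, 0.0, 176.2]
force: [0.2, -0.3, 0.3]
grip_width: 0.0435
grasp_force: 0.0
```

```bash
python3 - <<'E'
from fine import *
im,d,c=look('top');P=cloud(d,c);cv2.imwrite('pics/t2.png',im); z=P[...,2]
rect(P,(d>0)&(z>.042)&(z<.06)&(P[...,0]>.5)&(P[...,0]<.65)&(P[...,1]<.26)&(P[...,1]>.07),'cup top')
im,d,c=look('scene');P=cloud(d,c); z=P[...,2]
rect(P,(d>0)&(z>.042)&(z<.06)&(P[...,0]>.5)&(P[...,0]<.65)&(P[...,1]<.26)&(P[...,1]>.07),'cup scene')
o=env.get_obs(); print(o['tool_pos'],o['tool_rot'],o['grip_width'],o['grasp_force'],o['force'])
go([.4845,.0355,.260],[180,0,177])
E
```

```text
cup top 28 ctr [537.3 130.4] size [36.5 17.4] ang 89.2 mean [531.9 128.9] z med/max 48.8 55.5
cup scene 469 ctr [579.9 158.8] size [98.2 96.9] ang 86.6 mean [581.2 155.9] z med/max 48.3 53.2
[0.58131199 0.19491812 0.25544496] [1.79986478e+02 2.69277741e-02 1.76230186e+02] 0.043617462429238814 0.0 [ 0.16530641 -0.73131055 -0.2265171 ]
shift [  86.1 -165.4   -7.6] rot [ 0.     0.    -0.013]
```

View pics/t2.png

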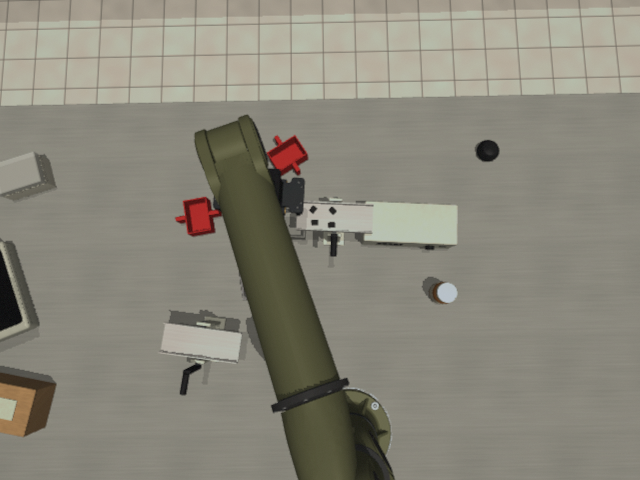

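The top view shows the tray at (335,215) and its handle at (333,243) unchanged, with the arm hiding the cup. Scene depth puts the cup at x≈0.58 under the end, as intended. Next is the handle.

Call:
drive_tool(
  moves=[
    [[8.6, -16.5, -0.8], [0, 0, 0], 0.5],
    [[8.6, -16.5, -0.8], [0, 0, 0], 0.5],
    [[8.6, -16.5, -0.8], [0, 0, 0], 0.5],
    [[8.6, -16.5, -0.8], [0, 0, 0], 0.5],
    [[8.6, -16.5, -0.8], [0, 0, 0], 0.5],
    [[8.6, -16.5, -0.8], [0, 0, 0], 0.5],
    [[8.6, -16.5, -0.8], [0, 0, 0], 0.5],
    [[8.6, -16.5, -0.8], [0, 0, 0], 0.5],
    [[8.6, -16.5, -0.8], [0, 0, 0], 0.5],
    [[8.6, -16.5, -0.8], [0, 0, -0.01], 0.5],
    [[0, 0, 0], [0, 0, 0], 0.5],
    [[0, 0, 0], [0, 0, 0], 0.5],
  ],
)

```text
time_s: 9.72
tool_pos: [0.4851, 0.0351, 0.2636]
tool_rot: [179.9, 0.1, 176.8]
force: [-0.1, 0.4, -0.3]
grip_width: 0.0435
grasp_force: 0.0
```

Call:
drive_tool(
  moves=[
    [[0, 0, 12], [0, 0, 0], 0.5],
    [[0, 0, 13], [0, 0, 0], 0.5],
    [[0, 0, 13], [0, 0, 0], 0.5],
    [[0, 0, 13], [0, 0, 0], 0.5],
    [[0, 0, 13], [0, 0, 0], 0.5],
    [[0, 0, 0], [0, 0, 0], 0.6],
    [[0, 0, 0], [0, 0, 0], 0.7],
    [[0, 0, 0], [0, 0, 0], 0.8],
    [[0, 0, 0], [0, 0, 0], 1],
    [[0, 0, 0], [0, 0, 0], 1],
    [[0, 0, 0], [0, 0, 0], 1],
    [[0, 0, 0], [0, 0, 0], 1],
  ],
  newtons=25,
)

```text
time_s: 10.72
tool_pos: [0.4856, 0.0363, 0.1998]
tool_rot: [179.9, 0.1, 177.0]
force: [0.5, 1.0, 1.4]
grip_width: 0.0153
grasp_force: 25.0
```

Call:
drive_tool(
  moves=[
    [[0, 0, 0], [0, 0, 0], 1],
    [[0, 0, 0], [0, 0, 0], 1],
    [[0, 0, 0], [0, 0, 0], 1],
  ],
)

```text
time_s: 10.97
tool_pos: [0.4857, 0.0363, 0.1998]
tool_rot: [179.9, 0.1, 177.0]
force: [0.2, 2.2, 3.7]
grip_width: 0.0151
grasp_force: 25.0
```

Call:
drive_tool(
  moves=[
    [[0, 3, 0], [0, 0, 0], 1],
    [[0, 3, 0.2], [0, 0, 0], 1],
    [[0, 3, 0.3], [0, 0, 0], 1],
    [[0, 3, 0.4], [0, 0, 0], 1],
    [[0, 3, 0.5], [0, 0, 0], 1],
    [[0, 3, 0.6], [0, 0, 0], 1],
    [[0, 3, 0.7], [0, 0, 0], 1],
    [[0, 3, 0.8], [0, 0, 0], 1],
    [[0, 3, 0.9], [0, 0, 0], 1],
    [[0, 3, 1], [0, 0, 0], 1],
    [[0, 3, 1.1], [0, 0, 0], 1],
    [[0, 3, 1], [0, 0, 0], 1],
  ],
)

```text
time_s: 11.97
tool_pos: [0.4876, 0.0671, 0.1921]
tool_rot: [-179.6, 0.1, 176.8]
force: [-0.5, -7.9, 6.6]
grip_width: 0.015
grasp_force: 25.1
```

Call:
drive_tool(
  moves=[
    [[0, 1, 0], [0, 0, 0], 1],
    [[0, 1, 0], [0, 0, 0], 1],
    [[0, 0, 0], [0, 0, 0], 1],
  ],
)

```text
time_s: 12.22
tool_pos: [0.4877, 0.0691, 0.1915]
tool_rot: [-179.6, 0.1, 176.8]
force: [0.9, -7.6, 2.8]
grip_width: 0.0155
grasp_force: 25.0
```

```bash
cat > tilt.py <<'E'
from fine import *
def tilt(n='scene'):
    im,d,c=look(n);P=cloud(d,c); x,y,z=P[...,0],P[...,1],P[...,2]
    # tray-frame coords, yaw -3.1
    a=np.radians(-3.1); X=np.cos(a)*(x-.5725)+np.sin(a)*(y-.0305); Y=-np.sin(a)*(x-.5725)+np.cos(a)*(y-.0305)
    m=(d>0)&(abs(X)<.028)&(abs(Y)<.085)&(z>.06)&(z<.16)&(im.max(2)>120)
    k=np.polyfit(Y[m],z[m],1); r=z[m]-np.polyval(k,Y[m])
    m2=abs(r)<.004; k=np.polyfit(Y[m][m2],z[m][m2],1)
    print(n,'tilt',-np.arctan(k[0]),'z0',k[1],m2.sum()); return im,d,P,X,Y
E
python3 - <<'E'
from tilt import *
im,d,P,X,Y=tilt(); cv2.imwrite('pics/s2.png',im); tilt('top')
o=env.get_obs(); print(o['tool_pos'],o['tool_rot'],o['grip_width'],o['grasp_force'],o['force'])
E
```

```text
scene tilt 0.38953017702843135 z0 0.11008060034141147 2159
top tilt 0.3875806427156779 z0 0.10898210745919719 423
[0.48771241 0.06904661 0.19156465] [-1.79640352e+02  5.56820397e-02  1.76801882e+02] 0.015274536155020788 25.03587973304093 [ 1.21807895 -8.61642742  3.4120294 ]
```

Call:
drive_tool(
  moves=[
    [[0, 2, 0.6], [0, 0, 0], 1],
    [[0, 2, 0.6], [0, 0, 0], 1],
    [[0, 2, 0.6], [0, 0, 0], 1],
    [[0, 1, 0], [0, 0, 0], 1],
    [[0, 0, 0], [0, 0, 0], 1],
    [[0, 0, 0], [0, 0, 0], 1],
  ],
)

```text
time_s: 12.82
tool_pos: [0.4879, 0.0715, 0.1908]
tool_rot: [-179.3, 0.0, 176.6]
force: [-2.6, -16.9, 11.4]
grip_width: 0.0151
grasp_force: 25.0
```

```bash
python3 - <<'E'
from tilt import *
im,d,P,X,Y=tilt(); tilt('top')
o=env.get_obs(); print(o['tool_pos'],o['force'])
E
```

```text
scene tilt 0.41890739671295946 z0 0.11011956174975436 2198
top tilt 0.4163717786387871 z0 0.10898076290152689 473
[0.48788035 0.07152414 0.19073742] [ -2.91497404 -17.02200845  11.25072886]
```

Call:
drive_tool(
  moves=[
    [[0, -2, -0.6], [0, 0, 0], 1],
    [[0, -2, -0.6], [0, 0, 0], 1],
    [[0, -1, -0.6], [0, 0, 0], 1],
    [[0, 0, 0], [0, 0, 0], 0.8],
    [[0, 0, 0], [0, 0, 0], 0.6],
    [[0, 0, 0], [0, 0, 0], 0.5],
    [[0, 0, 0], [0, 0, 0], 0.5],
    [[0, 0, 0], [0, 0, 0], 0.5],
    [[0, 0, -10], [0, 0, 0], 0.5],
    [[0, 0, -15], [0, 0, 0], 0.5],
    [[0, 0, -20], [0, 0, 0], 0.5],
    [[0, 0, -15], [0, 0, 0], 0.5],
  ],
)

```text
time_s: 13.92
tool_pos: [0.4873, 0.0761, 0.2535]
tool_rot: [180.0, 0.1, 177.0]
force: [0.5, -0.4, 0.8]
grip_width: 0.0432
grasp_force: 0.0
```

```bash
python3 - <<'E'
from tilt import *
tilt()
o=env.get_obs(); print(o['tool_pos'],o['tool_rot'],o['force'])
go([.3983,.261,.16],[180,0,187])
E
```

```text
scene tilt 0.41865319816909635 z0 0.11010576585686338 2193
[0.48892488 0.07636309 0.25658374] [179.87301972   0.33617387 177.00390347] [1.80140247 0.33736244 2.13630739]
shift [100.7 179.4  93.4] rot [ 0.002  0.006 -0.174]
```

Call:
drive_tool(
  moves=[
    [[10, 18, 0], [0, 0, 0], 0.4],
    [[10, 18, 0], [0, 0, 0], 0.4],
    [[10, 18, 0], [0, 0, 0], 0.4],
    [[10, 18, 0], [0, 0, 0], 0.4],
    [[10, 18, 0], [0, 0, 0], 0.4],
    [[10, 18, 0], [0, 0, 0], 0.4],
    [[10, 18, 0], [0, 0, 0], 0.4],
    [[10, 18, 0], [0, 0, 0], 0.4],
    [[10, 18, 0], [0, 0, 0], 0.4],
    [[10, 18, 0], [0, 0, 0], 0.4],
    [[0, 0, 10], [0, 0, -0.087], 0.4],
    [[0, 0, 10], [0, 0, -0.087], 0.4],
  ],
)

```text
time_s: 14.97
tool_pos: [0.3962, 0.2627, 0.2322]
tool_rot: [179.9, 0.1, -172.6]
force: [-0.2, -0.1, -0.4]
grip_width: 0.0523
grasp_force: 0.0
```

Call:
drive_tool(
  moves=[
    [[0, 0, 0], [0, 0, 0], 0.4],
    [[0, 0, 0], [0, 0, 0], 0.4],
  ],
)

```text
time_s: 15.13
tool_pos: [0.3965, 0.2606, 0.2315]
tool_rot: [-180.0, -0.0, -173.2]
force: [0.1, -0.0, 0.4]
grip_width: 0.0525
grasp_force: 0.0
```

```bash
python3 - <<'E'
from tilt import *
im,d,c=look('wrist');P=cloud(d,c);z=P[...,2];cv2.imwrite('pics/w2.png',im)
o=env.get_obs(); print(o['tool_pos'],o['tool_rot'],o['force'])
R=lambda a,b:(d>.08)&(P[...,0]>.34)&(P[...,0]<.46)&(P[...,1]>.2)&(P[...,1]<.32)&(z>a)&(z<b)
rect(P,R(.105,.125),'scr'); rect(P,R(.053,.066),'holder')
go([.3983,.261,.092],[180,0,187])
E
```

```text
[0.39689155 0.26072477 0.2319982 ] [ 1.79992760e+02  9.90865987e-03 -1.73196017e+02] [ 0.34285697  0.20983769 -0.06180647]
scr 1105 ctr [398.7 260.6] size [29.6 19.8] ang 7.3 mean [397.6 260.6] z med/max 114.3 116.8
holder 3216 ctr [399.1 260.8] size [70.2 52.1] ang 8.6 mean [394.1 260.2] z med/max 59.5 64.6
shift [-1.40e+00  1.00e-01  1.37e+02] rot [ 0.     0.    -0.003]
```

View pics/w2.png

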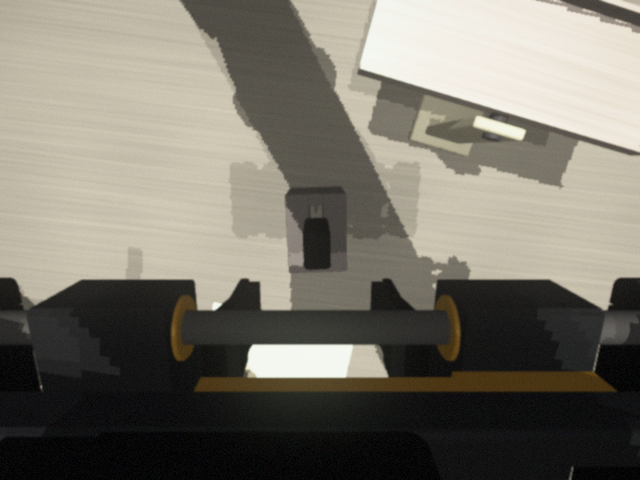

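The wrist view shows the scraper handle at (316,242) standing in its holder. I'll descend and grip.

Call:
drive_tool(
  moves=[
    [[-1.5, 0, 13], [0, 0, -0.01], 0.4],
    [[0, 0, 14], [0, 0, 0], 0.4],
    [[0, 0, 14], [0, 0, 0], 0.4],
    [[0, 0, 14], [0, 0, 0], 0.4],
    [[0, 0, 14], [0, 0, 0], 0.4],
    [[0, 0, 14], [0, 0, 0], 0.4],
    [[0, 0, 14], [0, 0, 0], 0.4],
    [[0, 0, 14], [0, 0, 0], 0.4],
    [[0, 0, 14], [0, 0, 0], 0.4],
    [[0, 0, 12], [0, 0, 0], 0.4],
    [[0, 0, 0], [0, 0, 0], 0.6],
    [[0, 0, 0], [0, 0, 0], 0.7],
  ],
)

```text
time_s: 16.18
tool_pos: [0.3986, 0.2608, 0.0949]
tool_rot: [-180.0, -0.0, -172.6]
force: [-0.1, -0.1, 0.4]
grip_width: 0.0452
grasp_force: 0.0
```

Call:
drive_tool(
  moves=[
    [[0, 0, 0], [0, 0, 0], 0.8],
    [[0, 0, 0], [0, 0, 0], 1],
    [[0, 0, 0], [0, 0, 0], 1],
    [[0, 0, 0], [0, 0, 0], 1],
    [[0, 0, 0], [0, 0, 0], 1],
    [[0, 0, 0], [0, 0, 0], 1],
    [[0, 0, 0], [0, 0, 0], 1],
  ],
  newtons=50,
)

```text
time_s: 16.77
tool_pos: [0.3987, 0.2612, 0.0953]
tool_rot: [180.0, 0.1, -172.5]
force: [-0.0, 0.0, 4.4]
grip_width: 0.0196
grasp_force: 50.0
```

```bash
cat > scr.py <<'E'
from fine import *
RT=Ro.from_euler('z',-3.1,degrees=True)*Ro.from_euler('x',-.42); O=np.array([.5725,.0305,.110])
RG=RT*Ro.from_euler('z',180,degrees=True)*Ro.from_euler('x',180,degrees=True)
L=.0903
def tcp(X,Y,h): return O+RT.apply(np.array([X,Y,h+L*1000])/1000)
def step(X,Y,h,cur=None):
    o=env.get_obs(); p,R0=(o['tool_pos'],Ro.from_euler('xyz',o['tool_rot'],degrees=True)) if cur is None else cur
    t=tcp(X,Y,h); print('X,Y,h',(X,Y,h),'shift',np.round(R0.inv().apply(t-p)*1000,1),'rot',np.round((R0.inv()*RG).as_rotvec(),3),'tcp',np.round(t,4)); return t,RG
def where():
    o=env.get_obs();R0=Ro.from_euler('xyz',o['tool_rot'],degrees=True)
    e=o['tool_pos']+R0.apply([0,0,L]); print('edge tray XYh',np.round(RT.inv().apply(e-O)*1000,1),'dev',np.round((RG.inv()*R0).as_rotvec(),3),'F tray',np.round(RT.inv().apply(o['force']),1),o['grip_width'],o['time_s'])
E
python3 - <<'E'
from scr import *
o=env.get_obs(); p=o['tool_pos']+[0,0,.205]; R0=Ro.from_euler('xyz',o['tool_rot'],degrees=True)
c=step(14,-25,50,(p,R0)); print(RG.as_euler('xyz',degrees=True))
# pure translation after rotation in place
R1=RG; print('translate in RG axes',np.round(R1.inv().apply(c[0]-p)*1000,1))
step(14,-25,0,c)
E
```

```text
X,Y,h (14, -25, 50) shift [-162.1 -220.3   52. ] rot [0.42  0.04  0.182] tcp [0.5883 0.0641 0.2483]
[-155.9357726    0.         176.9      ]
translate in RG axes [-200.  -149.2  123.5]
X,Y,h (14, -25, 0) shift [-0. -0. 50.] rot [0. 0. 0.] tcp [0.5872 0.0437 0.2026]
```

Call:
drive_tool(
  moves=[
    [[0, 0, -8], [0, 0, 0], 1],
    [[0, 0, -15], [0, 0, 0], 1],
    [[0, 0, -18], [0, 0, 0], 1],
    [[0, 0, -18], [0, 0, 0], 1],
    [[0, 0, -18], [0, 0, 0], 1],
    [[0, 0, -18], [0, 0, 0], 1],
    [[0, 0, -20], [0, 0, 0], 1],
    [[0, 0, -20], [0, 0, 0], 1],
    [[0, 0, -20], [0, 0, 0], 1],
    [[0, 0, -20], [0, 0, 0], 1],
    [[0, 0, -20], [0, 0, 0], 1],
    [[0, 0, -10], [0, 0, 0], 1],
  ],
)

```text
time_s: 17.77
tool_pos: [0.3987, 0.2612, 0.3022]
tool_rot: [179.9, 0.1, -172.5]
force: [0.7, 0.1, -0.2]
grip_width: 0.0196
grasp_force: 50.0
```

Call:
drive_tool(
  moves=[
    [[-8, -12, 0], [0, 0, 0], 1],
    [[-14, -19, 0], [0, 0, 0], 1],
    [[-14, -19, 0], [0, 0, 0], 1],
    [[-14, -19, 0], [0, 0, 0], 1],
    [[-14, -19, 0], [0, 0, 0], 1],
    [[-14, -19, 0], [0, 0, 0], 1],
    [[-14, -19, 0], [0, 0, 0], 1],
    [[-14, -19, 0], [0, 0, 0], 1],
    [[-14, -19, 0], [0, 0, 0], 1],
    [[-14, -19, 0], [0, 0, 0], 1],
    [[-14, -19, 0], [0, 0, 0], 1],
    [[-14, -18, 0], [0, 0, 0], 1],
  ],
)

```text
time_s: 18.77
tool_pos: [0.588, 0.0628, 0.2989]
tool_rot: [-180.0, -0.1, -172.5]
force: [0.7, 0.2, -0.9]
grip_width: 0.0193
grasp_force: 50.0
```

Call:
drive_tool(
  moves=[
    [[0, 0, 0], [0.06, 0.006, 0.026], 1],
    [[0, 0, 0], [0.06, 0.006, 0.026], 1],
    [[0, 0, 0], [0.06, 0.006, 0.026], 1],
    [[0, 0, 0], [0.06, 0.006, 0.026], 1],
    [[0, 0, 0], [0.06, 0.006, 0.026], 1],
    [[0, 0, 0], [0.06, 0.006, 0.026], 1],
    [[0, 0, 0], [0.06, 0.006, 0.026], 1],
    [[0, 0, 0], [0, 0, 0], 1],
    [[0, 0, 0], [0, 0, 0], 1],
    [[0, 0, 0], [0, 0, 0], 1],
  ],
)

```text
time_s: 19.6
tool_pos: [0.5876, 0.0633, 0.2995]
tool_rot: [-155.9, -0.2, 176.9]
force: [1.0, -0.6, -0.3]
grip_width: 0.0198
grasp_force: 50.0
```

```bash
python3 - <<'E'
from scr import *
where(); step(14,-25,30); im,d,c=look('scene'); cv2.imwrite('pics/s3.png',im)
E
```

```text
edge tray XYh [ 13.1 -46.7  96.4] dev [ 0.001  0.003 -0.001] F tray [ 1.  -0.4 -0.4] 0.01979707224934407 19.6
X,Y,h (14, -25, 30) shift [-0.9 21.7 66.4] rot [-0.001 -0.003  0.001] tcp [0.5879 0.0559 0.23  ]
```

View pics/s3.png

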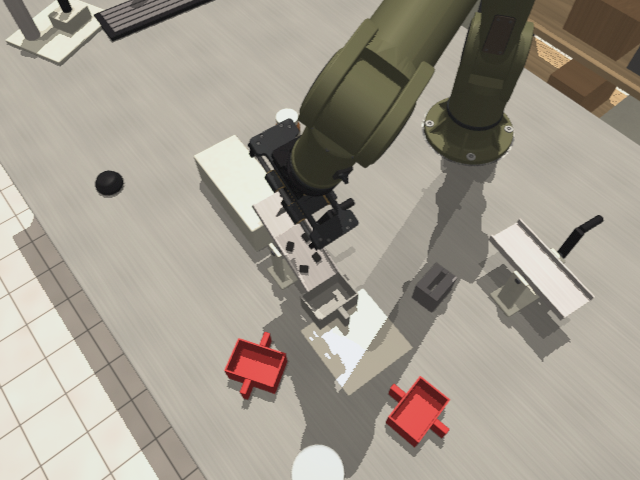

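The scene view shows the tilted scraper over the tray at (300,200), four pads ahead of it and the cup under the low end at (330,300).

Call:
drive_tool(
  moves=[
    [[-1, 6, 16], [0, 0, 0], 1],
    [[0, 8, 16], [0, 0, 0], 1],
    [[0, 8, 16], [0, 0, 0], 1],
    [[0, 0, 14], [0, 0, 0], 1],
    [[0, 0, 10], [0, 0, 0], 1],
    [[0, 0, 8], [0, 0, 0], 1],
    [[0, 0, 4], [0, 0, 0], 1],
    [[0, 0, 3], [0, 0, 0], 1],
    [[0, 0, 1.5], [0, 0, 0], 1],
    [[0, 0, 0], [0, 0, 0], 1],
    [[0, 0, 0], [0, 0, 0], 1],
  ],
)

```text
time_s: 20.57
tool_pos: [0.5879, 0.0482, 0.2104]
tool_rot: [-155.9, -0.1, 176.9]
force: [0.1, -0.1, -0.2]
grip_width: 0.0197
grasp_force: 50.0
```

```bash
python3 - <<'E'
from scr import *
where(); step(14,-25,0)
E
```

```text
edge tray XYh [ 14.3 -24.1   8.9] dev [ 0.001  0.002 -0.001] F tray [ 0.1  0.  -0.2] 0.019681148940310488 20.5667
X,Y,h (14, -25, 0) shift [ 0.4 -0.9  8.9] rot [-0.001 -0.002  0.001] tcp [0.5872 0.0437 0.2026]
```

Call:
drive_tool(
  moves=[
    [[0, 0, 3], [0, 0, 0], 1],
    [[0, 0, 2.5], [0, 0, 0], 1],
    [[0, 0, 1.5], [0, 0, 0], 1],
    [[0, 0, 0], [0, 0, 0], 1],
    [[0, 0, 0], [0, 0, 0], 1],
  ],
)

```text
time_s: 20.98
tool_pos: [0.5873, 0.0449, 0.2033]
tool_rot: [-155.8, -0.2, 176.9]
force: [-0.1, -0.2, -1.3]
grip_width: 0.0196
grasp_force: 50.0
```

Call:
drive_tool(
  moves=[
    [[0, 0, 0.5], [0, 0, 0], 1],
    [[0, 0, 0.5], [0, 0, 0], 1],
    [[0, 0, 0], [0, 0, 0], 1],
  ],
)

```text
time_s: 21.23
tool_pos: [0.5874, 0.0446, 0.2025]
tool_rot: [-155.9, -0.2, 176.9]
force: [-0.6, 0.9, -0.6]
grip_width: 0.0194
grasp_force: 50.0
```

```bash
python3 - <<'E'
from scr import *
where()
E
```

```text
edge tray XYh [ 13.9 -24.2   0.3] dev [ 0.001  0.003 -0.001] F tray [-0.7  1.  -0.2] 0.019406283044462066 21.2333
```

Call:
drive_tool(
  moves=[
    [[0, 2, 0.5], [0, 0, 0], 1],
    [[0, 4, 0.5], [0, 0, 0], 1],
    [[0, 5, 0], [0, 0, 0], 1],
    [[0, 5, 0], [0, 0, 0], 1],
    [[0, 5, 0], [0, 0, 0], 1],
    [[0, 5, 0], [0, 0, 0], 1],
    [[0, 5, 0], [0, 0, 0], 1],
    [[0, 5, 0], [0, 0, 0], 1],
    [[0, 5, 0], [0, 0, 0], 1],
    [[0, 5, 0], [0, 0, 0], 1],
    [[0, 5, 0], [0, 0, 0], 1],
    [[0, 5, 0], [0, 0, 0], 1],
  ],
)

```text
time_s: 22.23
tool_pos: [0.5907, 0.0954, 0.1797]
tool_rot: [-155.8, -0.1, 176.9]
force: [0.4, -0.4, 7.0]
grip_width: 0.0197
grasp_force: 50.0
```

```bash
python3 - <<'E'
from scr import *
where()
E
```

```text
edge tray XYh [14.5 31.4  0.1] dev [ 0.002  0.001 -0.001] F tray [ 0.5 -3.2  6.2] 0.01969003274202576 22.2333
```

Call:
drive_tool(
  moves=[
    [[0, 5, -0.5], [0, 0, 0], 1],
    [[0, 5, 0], [0, 0, 0], 1],
    [[0, 5, 0], [0, 0, 0], 1],
    [[0, 5, 0], [0, 0, 0], 1],
    [[0, 5, 0], [0, 0, 0], 1],
    [[0, 5, 0], [0, 0, 0], 1],
    [[0, 5, 0], [0, 0, 0], 1],
    [[0, 5, 0], [0, 0, 0], 1],
    [[0, 4, 0], [0, 0, 0], 1],
    [[0, 4, 0], [0, 0, 0], 1],
    [[0, 4, 0], [0, 0, 0], 1],
    [[0, 3, 0], [0, 0, 0], 1],
  ],
)

```text
time_s: 23.23
tool_pos: [0.593, 0.1459, 0.1571]
tool_rot: [-155.8, -0.1, 176.9]
force: [0.1, -0.3, 7.0]
grip_width: 0.0196
grasp_force: 50.0
```

```bash
python3 - <<'E'
from scr import *
where()
E
```

```text
edge tray XYh [14.1 86.9  0.2] dev [ 0.002  0.002 -0.001] F tray [ 0.1 -3.2  6.2] 0.019552902109006304 23.2333
```

Call:
drive_tool(
  moves=[
    [[0, 3, -0.5], [0, 0, 0], 1],
    [[0, 3, -0.5], [0, 0, 0], 1],
    [[0, 3, -0.5], [0, 0, 0], 1],
    [[0, 3, 0], [0, 0, 0], 1],
    [[0, 3, 0], [0, 0, 0], 1],
    [[0, 3, 0], [0, 0, 0], 1],
    [[0, 3, 0], [0, 0, 0], 1],
    [[0, 1, 0], [0, 0, 0], 1],
    [[0, 0, 0], [0, 0, 0], 1],
  ],
)

```text
time_s: 23.98
tool_pos: [0.5937, 0.1666, 0.1487]
tool_rot: [-155.9, -0.2, 176.9]
force: [-0.2, -0.4, -0.7]
grip_width: 0.0197
grasp_force: 50.0
```

```bash
python3 - <<'E'
from scr import *
where(); im,d,c=look('scene'); cv2.imwrite('pics/s4.png',cv2.resize(im[180:340,230:430],None,fx=3.5,fy=3.5))
E
```

```text
edge tray XYh [ 13.6 109.2   0.9] dev [ 0.001  0.003 -0.002] F tray [-0.2 -0.1 -0.8] 0.019697893650775577 23.9833
```

View pics/s4.png

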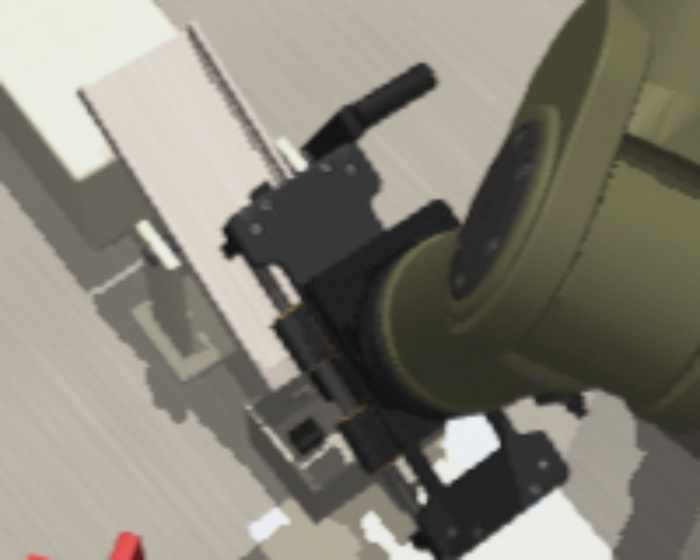

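The crop shows the far lane of the tray clear and a pad in the cup at (305,432). I'll lift, go back and set up the near lane.

Call:
drive_tool(
  moves=[
    [[0, 0, -12], [0, 0, 0], 1],
    [[0, 0, -14], [0, 0, 0], 1],
    [[0, -8, -14], [0, 0, 0], 1],
    [[4, -18, 0], [0, 0, 0], 1],
    [[4, -18, 0], [0, 0, 0], 1],
    [[4, -18, 0], [0, 0, 0], 1],
    [[4, -18, 0], [0, 0, 0], 1],
    [[4, -18, 0], [0, 0, 0], 1],
    [[4, -18, 0], [0, 0, 0], 1],
    [[4, -18, 0], [0, 0, 0], 1],
    [[0, 0, 0], [0, 0, 0], 1],
    [[0, 0, 0], [0, 0, 0], 1],
  ],
)

```text
time_s: 25.03
tool_pos: [0.5607, 0.0614, 0.2419]
tool_rot: [-155.9, -0.0, 176.8]
force: [-0.3, 0.5, -1.7]
grip_width: 0.0198
grasp_force: 50.0
```

```bash
python3 - <<'E'
from scr import *
where(); step(-14,-25,0)
E
```

```text
edge tray XYh [-13.5 -26.2  42.5] dev [-0.     0.001  0.002] F tray [-0.3  1.1 -1.4] 0.019752647083937442 25.0333
X,Y,h (-14, -25, 0) shift [ 0.5  1.2 42.5] rot [ 0.    -0.001 -0.002] tcp [0.5593 0.0452 0.2026]
```

Call:
drive_tool(
  moves=[
    [[0.5, 0, 10], [0, 0, 0], 1],
    [[0, 0, 12], [0, 0, 0], 1],
    [[0, 0, 10], [0, 0, 0], 1],
    [[0, 0, 6], [0, 0, 0], 1],
    [[0, 0, 3], [0, 0, 0], 1],
    [[0, 0, 1], [0, 0, 0], 1],
    [[0, 0, 0], [0, 0, 0], 1],
    [[0, 0, 0], [0, 0, 0], 1],
  ],
)

```text
time_s: 25.7
tool_pos: [0.5581, 0.0456, 0.2025]
tool_rot: [-155.8, -0.3, 176.9]
force: [-2.8, 2.6, 7.8]
grip_width: 0.0197
grasp_force: 50.0
```

```bash
python3 - <<'E'
from scr import *
where()
E
```

```text
edge tray XYh [-15.6 -24.9   0. ] dev [ 0.002  0.004 -0.002] F tray [-2.9 -1.   8.1] 0.019705045064272425 25.7
```

Call:
drive_tool(
  moves=[
    [[-1, 2, -1], [0, 0, 0], 1],
    [[0, 4, 0], [0, 0, 0], 1],
    [[0, 5, 0], [0, 0, 0], 1],
    [[0, 5, 0], [0, 0, 0], 1],
    [[0, 5, 0], [0, 0, 0], 1],
    [[0, 5, 0], [0, 0, 0], 1],
    [[0, 5, 0], [0, 0, 0], 1],
    [[0, 5, 0], [0, 0, 0], 1],
    [[0, 5, 0], [0, 0, 0], 1],
    [[0, 5, 0], [0, 0, 0], 1],
    [[0, 5, 0], [0, 0, 0], 1],
    [[0, 5, 0], [0, 0, 0], 1],
  ],
)

```text
time_s: 26.7
tool_pos: [0.5628, 0.0965, 0.1802]
tool_rot: [-155.8, -0.1, 176.9]
force: [-0.6, -0.5, 5.7]
grip_width: 0.0195
grasp_force: 50.0
```

```bash
python3 - <<'E'
from scr import *
where()
E
```

```text
edge tray XYh [-13.5  30.9   0.5] dev [ 0.002  0.002 -0.001] F tray [-0.6 -2.8  5. ] 0.019524775576312547 26.7
```

Call:
drive_tool(
  moves=[
    [[0, 5, 0], [0, 0, 0], 1],
    [[0, 5, 0], [0, 0, 0], 1],
    [[0, 5, 0], [0, 0, 0], 1],
    [[0, 5, 0], [0, 0, 0], 1],
    [[0, 5, 0], [0, 0, 0], 1],
    [[0, 5, 0], [0, 0, 0], 1],
    [[0, 5, 0], [0, 0, 0], 1],
    [[0, 5, 0], [0, 0, 0], 1],
    [[0, 4, 0], [0, 0, 0], 1],
    [[0, 4, 0], [0, 0, 0], 1],
    [[0, 4, 0], [0, 0, 0], 1],
    [[0, 3, 0], [0, 0, 0], 1],
  ],
)

```text
time_s: 27.7
tool_pos: [0.5655, 0.1466, 0.1579]
tool_rot: [-155.8, -0.1, 176.9]
force: [0.6, -0.3, 5.9]
grip_width: 0.0195
grasp_force: 50.0
```

```bash
python3 - <<'E'
from scr import *
where()
E
```

```text
edge tray XYh [-13.5  85.8   0.6] dev [ 0.002  0.002 -0.001] F tray [ 0.6 -2.7  5.2] 0.019547968988230746 27.7
```

Call:
drive_tool(
  moves=[
    [[0, 3, -0.5], [0, 0, 0], 1],
    [[0, 3, -0.5], [0, 0, 0], 1],
    [[0, 3, -0.5], [0, 0, 0], 1],
    [[0, 3, 0], [0, 0, 0], 1],
    [[0, 3, 0], [0, 0, 0], 1],
    [[0, 3, 0], [0, 0, 0], 1],
    [[0, 3, 0], [0, 0, 0], 1],
    [[0, 1, 0], [0, 0, 0], 1],
    [[0, 0, 0], [0, 0, 0], 1],
  ],
)

```text
time_s: 28.45
tool_pos: [0.5662, 0.1674, 0.1497]
tool_rot: [-155.9, -0.2, 176.9]
force: [-0.2, 0.2, -0.8]
grip_width: 0.0199
grasp_force: 50.0
```

```bash
python3 - <<'E'
from scr import *
where()
E
```

```text
edge tray XYh [-13.9 108.2   1.6] dev [ 0.001  0.003 -0.002] F tray [-0.2  0.5 -0.6] 0.01990491217620334 28.45
```

Call:
drive_tool(
  moves=[
    [[0, 0, -14], [0, 0, 0], 1],
    [[0, 0, -18], [0, 0, 0], 1],
    [[0, 0, -18], [0, 0, 0], 1],
    [[4, -18, -18], [0, 0, 0], 1],
    [[4, -18, -18], [0, 0, 0], 1],
    [[4, -18, -12], [0, 0, 0], 1],
    [[4, -18, 0], [0, 0, 0], 1],
    [[4, -10, 0], [0, 0, 0], 1],
    [[0, 0, 0], [0, 0, 0], 1],
    [[0, 0, 0], [0, 0, 0], 1],
  ],
)

```text
time_s: 29.28
tool_pos: [0.5446, 0.1332, 0.2727]
tool_rot: [-155.9, -0.2, 176.9]
force: [-0.8, -0.4, -2.4]
grip_width: 0.02
grasp_force: 50.0
```

```bash
python3 - <<'E'
from scr import *
where(); im,d,c=look('scene'); im2,_,_=look('top')
a=cv2.resize(im[180:350,230:430],(400,340)); b=cv2.resize(im2[180:265,230:390],(400,212)); b=cv2.copyMakeBorder(b,0,128,0,0,0)
cv2.imwrite('pics/st5.png',np.hstack([a,b]))
o=env.get_obs();print(o['tool_pos'],o['tool_rot'])
E
```

```text
edge tray XYh [-33.7  25.8  99.4] dev [ 0.001  0.003 -0.   ] F tray [-0.8  0.6 -2.4] 0.019987354260312954 29.2833
[0.54447285 0.13428459 0.27188216] [-155.85129059   -0.251243    176.96275552]
```

View pics/st5.png

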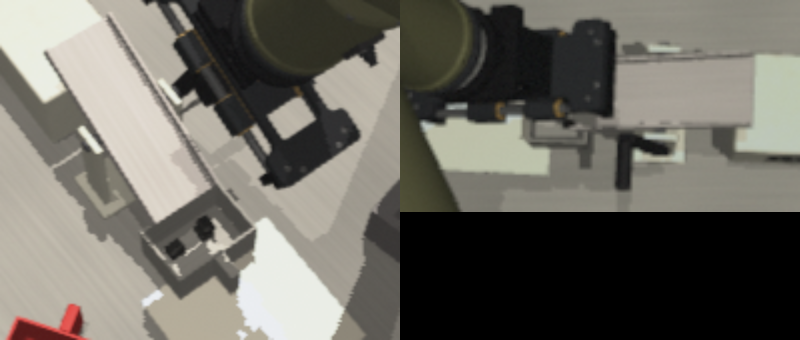

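Tray is empty, and pads are visible in the cup at (175,248) and (205,228). Next, the scraper goes back.

Call:
drive_tool(
  moves=[
    [[0, 0, -12], [0, 0, 0], 1],
    [[0, 0, -12], [0, 0, 0], 1],
    [[0, 0, -12], [0, 0, 0], 1],
    [[0, 0, 0], [-0.06, -0.006, -0.026], 1],
    [[0, 0, 0], [-0.06, -0.006, -0.026], 1],
    [[0, 0, 0], [-0.06, -0.006, -0.026], 1],
    [[0, 0, 0], [-0.06, -0.006, -0.026], 1],
    [[0, 0, 0], [-0.06, -0.006, -0.026], 1],
    [[0, 0, 0], [-0.06, -0.006, -0.026], 1],
    [[0, 0, 0], [-0.06, -0.006, -0.026], 1],
    [[0, 0, 0], [0, 0, 0], 1],
    [[0, 0, 0], [0, 0, 0], 1],
  ],
)

```text
time_s: 30.38
tool_pos: [0.5462, 0.1475, 0.307]
tool_rot: [-179.9, 0.1, -172.6]
force: [0.1, -0.5, -0.5]
grip_width: 0.0198
grasp_force: 50.0
```

```bash
python3 - <<'E'
from fine import *
o=env.get_obs();print(o['tool_pos'],o['tool_rot'])
go([.3987,.2612,.18-.003],[180,0,187.5])
E
```

```text
[0.54623548 0.14754656 0.30704491] [-1.79937413e+02  7.60717446e-02 -1.72586854e+02]
shift [131.8 131.9 126.7] rot [-0.001  0.001 -0.002]
```

Call:
drive_tool(
  moves=[
    [[13.2, 13.2, 0], [0, 0, 0], 1],
    [[13.2, 13.2, 0], [0, 0, 0], 1],
    [[13.2, 13.2, 0], [0, 0, 0], 1],
    [[13.2, 13.2, 0], [0, 0, 0], 1],
    [[13.2, 13.2, 0], [0, 0, 0], 1],
    [[13.2, 13.2, 0], [0, 0, 0], 1],
    [[13.2, 13.2, 0], [0, 0, 0], 1],
    [[13.2, 13.2, 0], [0, 0, 0], 1],
    [[13.2, 13.2, 0], [0, 0, 0], 1],
    [[13.2, 13.2, 0], [0, 0, 0], 1],
    [[0, 0, 10], [0, 0, 0], 1],
    [[0, 0, 20], [0, 0, 0], 1],
  ],
)

```text
time_s: 31.38
tool_pos: [0.3976, 0.2647, 0.2781]
tool_rot: [179.9, 0.3, -172.2]
force: [1.2, -0.6, -0.5]
grip_width: 0.0194
grasp_force: 50.0
```

Call:
drive_tool(
  moves=[
    [[0, 0, 20], [0, 0, 0], 1],
    [[0, 0, 20], [0, 0, 0], 1],
    [[0, 0, 20], [0, 0, 0], 1],
    [[0, 0, 20], [0, 0, 0], 1],
    [[0, 0, 12], [0, 0, 0], 1],
    [[0, 0, 6], [0, 0, 0], 1],
    [[0, 0, 0], [0, 0, 0], 1],
    [[0, 0, 0], [0, 0, 0], 1],
  ],
)

```text
time_s: 32.05
tool_pos: [0.3978, 0.2622, 0.1781]
tool_rot: [-180.0, 0.0, -172.4]
force: [-1.1, 0.3, 0.3]
grip_width: 0.0199
grasp_force: 50.0
```

```bash
python3 - <<'E'
from fine import *
o=env.get_obs();print(o['tool_pos'],o['tool_rot'])
go([.3987,.2612,.0953-.003],[180,0,187.5])
im,d,c=look('scene');P=cloud(d,c)
m=(d>0)&(P[...,2]>.066)&(P[...,2]<.13)&(P[...,0]>.3)&(P[...,0]<.5)&(P[...,1]>.2)&(P[...,1]<.33)
print(m.sum()); cv2.imwrite('pics/s6.png',cv2.resize(im[200:330,370:500],None,fx=4,fy=4))
E
```

```text
[0.39775    0.2621868  0.17814783] [-1.79971874e+02  1.95396233e-02 -1.72427919e+02]
shift [-0.8 -1.1 82.8] rot [-0.     0.     0.001]
60
```

View pics/s6.png

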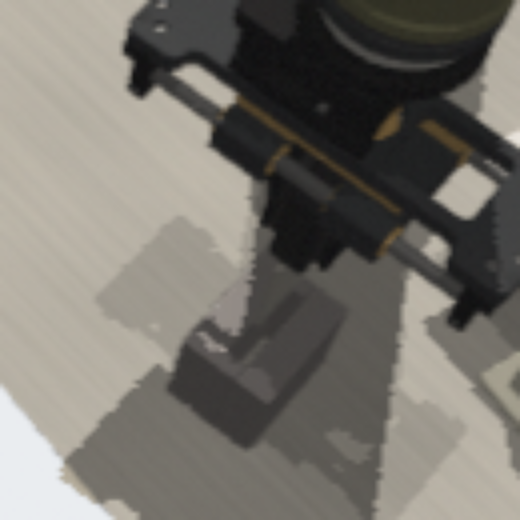

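The crop shows the blade hanging straight at about (240,305), above the slot at (260,335). I'll insert it.

Call:
drive_tool(
  moves=[
    [[-0.8, -1, 8], [0, 0, 0], 1],
    [[0, 0, 9], [0, 0, 0], 1],
    [[0, 0, 9], [0, 0, 0], 1],
    [[0, 0, 9], [0, 0, 0], 1],
    [[0, 0, 9], [0, 0, 0], 1],
    [[0, 0, 9], [0, 0, 0], 1],
    [[0, 0, 7], [0, 0, 0], 1],
    [[0, 0, 0], [0, 0, 0], 1],
  ],
)

```text
time_s: 32.77
tool_pos: [0.3975, 0.26, 0.1158]
tool_rot: [-179.9, -0.2, -172.5]
force: [-0.7, 0.0, -1.5]
grip_width: 0.0199
grasp_force: 50.0
```

Call:
drive_tool(
  moves=[
    [[0, 0, 8], [0, 0, 0], 1],
    [[0, 0, 8], [0, 0, 0], 1],
    [[0, 0, 5], [0, 0, 0], 1],
    [[0, 0, 1], [0, 0, 0], 1],
    [[0, 0, 0], [0, 0, 0], 1],
    [[0, 0, 0], [0, 0, 0], 1],
  ],
)

```text
time_s: 33.27
tool_pos: [0.3986, 0.2608, 0.0959]
tool_rot: [180.0, 0.0, -172.5]
force: [-0.4, -0.7, -0.5]
grip_width: 0.0201
grasp_force: 50.0
```

Call:
drive_tool(
  moves=[
    [[0, 0, 0.5], [0, 0, 0], 1],
    [[0, 0, 0], [0, 0, 0], 0.9],
    [[0, 0, 0], [0, 0, 0], 0.7],
    [[0, 0, 0], [0, 0, 0], 0.5],
    [[0, 0, 0], [0, 0, 0], 0.5],
    [[0, 0, 0], [0, 0, 0], 0.5],
    [[0, 0, -8], [0, 0, 0], 0.5],
    [[0, 0, -15], [0, 0, 0], 0.5],
    [[0, 0, -25], [0, 0, 0], 0.5],
    [[0, 0, -30], [0, 0, 0], 0.5],
    [[0, 0, -30], [0, 0, 0], 0.5],
    [[0, 0, -30], [0, 0, 0], 0.5],
  ],
)

```text
time_s: 34.27
tool_pos: [0.3983, 0.2606, 0.2354]
tool_rot: [180.0, 0.0, -172.5]
force: [1.0, 0.5, -0.3]
grip_width: 0.0439
grasp_force: 0.0
```

Call:
drive_tool(
  moves=[
    [[0, 0, -25], [0, 0, 0.092], 0.5],
    [[0, 0, 0], [0, 0, 0.092], 0.5],
    [[0, 0, 0], [0, 0, 0], 0.5],
    [[0, 0, 0], [0, 0, 0], 0.5],
  ],
)

```text
time_s: 34.6
tool_pos: [0.3984, 0.2606, 0.2586]
tool_rot: [180.0, 0.0, 177.1]
force: [0.7, 0.1, -0.5]
grip_width: 0.0433
grasp_force: 0.0
```

```bash
python3 - <<'E'
from tilt import *
im,d,P,X,Y=tilt(); z=P[...,2]
R=lambda a,b:(d>0)&(P[...,0]>.34)&(P[...,0]<.46)&(P[...,1]>.2)&(P[...,1]<.32)&(z>a)&(z<b)
rect(P,R(.1,.125),'scraper scene')
m=(d>0)&(P[...,0]>.44)&(P[...,0]<.53)&(P[...,1]>.0)&(P[...,1]<.13)&(z>.165)&(z<.215); rect(P,m,'handle')
rect(P,(d>0)&(z>.042)&(z<.06)&(P[...,0]>.5)&(P[...,0]<.65)&(P[...,1]<.26)&(P[...,1]>.1),'cup scene')
o=env.get_obs();print(o['tool_pos'],o['tool_rot'])
go([.4865,.0705,.26],[180,0,177])
E
```

```text
scene tilt 0.41485869100949346 z0 0.11009650125700111 2460
scraper scene 184 ctr [398.8 263. ] size [31.3 20. ] ang 8.5 mean [401.5 264.1] z med/max 113.1 117.5
handle 287 ctr [491.   67.8] size [26.9 56.5] ang 86.4 mean [495.6  73.7] z med/max 191.2 197.2
cup scene 410 ctr [580.7 161.4] size [93.4 98.9] ang 84.7 mean [581.7 161.7] z med/max 48.2 54.1
[0.39810249 0.2604197  0.25786756] [-1.79959860e+02 -4.50233767e-02  1.77118782e+02]
shift [ -97.8 -185.2   -5.1] rot [-0.001 -0.001  0.002]
```

Call:
drive_tool(
  moves=[
    [[-9.8, -18.5, -0.5], [0, 0, 0], 0.5],
    [[-9.8, -18.5, -0.5], [0, 0, 0], 0.5],
    [[-9.8, -18.5, -0.5], [0, 0, 0], 0.5],
    [[-9.8, -18.5, -0.5], [0, 0, 0], 0.5],
    [[-9.8, -18.5, -0.5], [0, 0, 0], 0.5],
    [[-9.8, -18.5, -0.5], [0, 0, 0], 0.5],
    [[-9.8, -18.5, -0.5], [0, 0, 0], 0.5],
    [[-9.8, -18.5, -0.5], [0, 0, 0], 0.5],
    [[-9.8, -18.5, -0.5], [0, 0, 0], 0.5],
    [[-9.8, -18.5, -0.5], [0, 0, 0], 0.5],
    [[0, 0, 0], [0, 0, 0], 0.5],
    [[0, 0, 0], [0, 0, 0], 0.5],
  ],
)

```text
time_s: 35.65
tool_pos: [0.4862, 0.0698, 0.2623]
tool_rot: [-180.0, -0.1, 176.9]
force: [0.2, 0.8, -0.5]
grip_width: 0.0438
grasp_force: 0.0
```

Call:
drive_tool(
  moves=[
    [[0, 0, 14], [0, 0, 0], 0.5],
    [[0, 0, 15], [0, 0, 0], 0.5],
    [[0, 0, 15], [0, 0, 0], 0.5],
    [[0, 0, 15], [0, 0, 0], 0.5],
    [[0, 0, 13], [0, 0, 0], 0.5],
    [[0, 0, 0], [0, 0, 0], 0.6],
    [[0, 0, 0], [0, 0, 0], 0.7],
    [[0, 0, 0], [0, 0, 0], 0.8],
    [[0, 0, 0], [0, 0, 0], 1],
    [[0, 0, 0], [0, 0, 0], 1],
    [[0, 0, 0], [0, 0, 0], 1],
    [[0, 0, 0], [0, 0, 0], 1],
  ],
  newtons=25,
)

```text
time_s: 36.65
tool_pos: [0.4871, 0.071, 0.1922]
tool_rot: [180.0, 0.1, 177.0]
force: [0.0, -0.2, 3.1]
grip_width: 0.0154
grasp_force: 25.0
```

Call:
drive_tool(
  moves=[
    [[0, 0, 0], [0, 0, 0], 1],
    [[0, 0, 0], [0, 0, 0], 1],
    [[0, 0, 0], [0, 0, 0], 1],
  ],
)

```text
time_s: 36.9
tool_pos: [0.487, 0.071, 0.1921]
tool_rot: [180.0, 0.1, 177.0]
force: [-1.3, 0.0, 5.4]
grip_width: 0.0152
grasp_force: 25.0
```

Call:
drive_tool(
  moves=[
    [[0, -3, -1.1], [0, 0, 0], 1],
    [[0, -3, -1], [0, 0, 0], 1],
    [[0, -3, -1], [0, 0, 0], 1],
    [[0, -3, -0.9], [0, 0, 0], 1],
    [[0, -3, -0.8], [0, 0, 0], 1],
    [[0, -3, -0.7], [0, 0, 0], 1],
    [[0, -3, -0.6], [0, 0, 0], 1],
    [[0, -3, -0.5], [0, 0, 0], 1],
    [[0, -3, -0.4], [0, 0, 0], 1],
    [[0, -3, -0.3], [0, 0, 0], 1],
    [[0, -3, -0.1], [0, 0, 0], 1],
    [[0, -2, 0], [0, 0, 0], 1],
  ],
)

```text
time_s: 37.9
tool_pos: [0.4852, 0.0411, 0.2005]
tool_rot: [179.5, 0.1, 177.2]
force: [-1.8, 10.3, 8.7]
grip_width: 0.0151
grasp_force: 25.0
```

Call:
drive_tool(
  moves=[
    [[0, 0, 0], [0, 0, 0], 1],
    [[0, 0, 0], [0, 0, 0], 1],
  ],
)

```text
time_s: 38.07
tool_pos: [0.4852, 0.0405, 0.2004]
tool_rot: [179.6, 0.1, 177.1]
force: [-2.6, 8.8, 9.9]
grip_width: 0.015
grasp_force: 25.0
```

```bash
python3 - <<'E'
from tilt import *
tilt();tilt('top')
o=env.get_obs();print(o['tool_pos'],o['tool_rot'],o['force'])
for n in('scene0','top0'):
    D=np.load(n+'.npz')
    class A: pass
    import tilt as t; t.look=lambda _:(D['im'],D['d'],None); t.cloud=lambda d,c:D['P']; t.tilt(n)
E
```

```text
scene tilt 0.04542367461217531 z0 0.10923226835584046 2106
top tilt -1.4424298994119218 z0 0.7641832166597347 3
[0.48521223 0.04049285 0.20043511] [1.79590234e+02 9.24393331e-02 1.77131808e+02] [-3.20618083  9.20627013  8.35856573]
scene0 tilt -0.001755162085823613 z0 0.10903778849557579 1794
top0 tilt 0.002106002937709132 z0 0.10988618027971586 1121
```

Call:
drive_tool(
  moves=[
    [[0, -2, 0], [0, 0, 0], 1],
    [[0, -2, 0], [0, 0, 0], 1],
    [[0, 0, 0], [0, 0, 0], 1],
    [[0, 0, 0], [0, 0, 0], 1],
  ],
)

```text
time_s: 38.5
tool_pos: [0.4849, 0.0364, 0.2002]
tool_rot: [179.6, 0.1, 177.1]
force: [-2.1, 9.0, 8.8]
grip_width: 0.0153
grasp_force: 25.0
```

```bash
python3 - <<'E'
from tilt import *
tilt();tilt()
o=env.get_obs();print(o['tool_pos'],o['tool_rot'],o['force'])
E
```

```text
scene tilt -0.0019962062561644125 z0 0.10905200283459719 2053
scene tilt -0.0016708334611460615 z0 0.1090494230405786 2070
[0.48493978 0.03641732 0.20019658] [1.79602861e+02 8.23469570e-02 1.77131495e+02] [-1.61457336  8.43890458  7.86262962]
```

Call:
drive_tool(
  moves=[
    [[0, 1.5, 0.5], [0, 0, 0], 1],
    [[0, 1.5, 0.5], [0, 0, 0], 1],
    [[0, 0, 0], [0, 0, 0], 1],
    [[0, 0, 0], [0, 0, 0], 0.8],
    [[0, 0, 0], [0, 0, 0], 0.6],
    [[0, 0, 0], [0, 0, 0], 0.5],
    [[0, 0, 0], [0, 0, 0], 0.5],
    [[0, 0, 0], [0, 0, 0], 0.5],
    [[0, 0, -10], [0, 0, 0], 0.5],
    [[0, 0, -15], [0, 0, 0], 0.5],
    [[0, 0, -20], [0, 0, 0], 0.5],
    [[0, 0, -15], [0, 0, 0], 0.5],
  ],
)

```text
time_s: 39.6
tool_pos: [0.485, 0.0347, 0.2595]
tool_rot: [180.0, 0.1, 177.0]
force: [-0.2, 0.4, 0.3]
grip_width: 0.0433
grasp_force: 0.0
```

```bash
python3 - <<'E'
from tilt import *
im,d,P,X,Y=tilt(); z=P[...,2]
m=(d>0)&(z>.042)&(z<.06)&(P[...,0]>.5)&(P[...,0]<.66)&(P[...,1]<.26)&(P[...,1]>.08); rect(P,m,'cup scene')
e=m&(P[...,1]>.175); rect(P,e,'ear scene')
i2,d2,c2=look('top');P2=cloud(d2,c2)
m=(d2>0)&(P2[...,2]>.042)&(P2[...,2]<.06)&(P2[...,0]>.5)&(P2[...,0]<.66)&(P2[...,1]<.26)&(P2[...,1]>.08); rect(P2,m,'cup top'); rect(P2,m&(P2[...,1]>.172),'ear top')
a=cv2.resize(im[180:350,230:430],(400,340)); b=cv2.resize(i2[180:265,230:390],(400,212)); b=cv2.copyMakeBorder(b,0,128,0,0,0)
cv2.imwrite('pics/st7.png',np.hstack([a,b]))
o=env.get_obs();print(o['tool_pos'],o['tool_rot'],o['force'])
E
```

```text
scene tilt -0.0011728081348675746 z0 0.10904580107470835 2067
cup scene 484 ctr [579.7 158.4] size [98.3 96.8] ang 87.3 mean [580.2 155.4] z med/max 48.2 54.4
ear scene 217 ctr [581.  191.4] size [32.1 96.1] ang 89.6 mean [581.4 185.5] z med/max 48.3 53.5
cup top 125 ctr [583.4 171. ] size [ 58.  100.9] ang 75.7 mean [583.8 172.6] z med/max 49.0 55.2
ear top 77 ctr [569.2 187. ] size [28.5 73. ] ang 89.4 mean [571.9 181.8] z med/max 49.3 54.6
[0.48637601 0.03486062 0.2609217 ] [179.91775843   0.30088288 176.95684995] [ 1.00724326  0.09561096 -0.4152485 ]
```

View pics/st7.png

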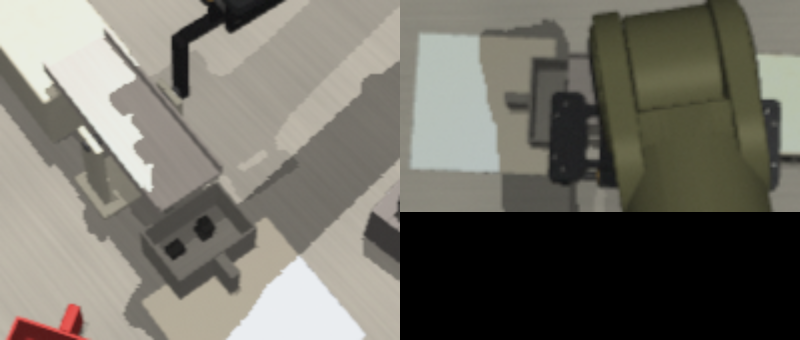

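The image shows the tray level and the handle free. The cup is under the end with pads at (175,248) and (205,228). The part under the tray edge is hidden. Next I'll fetch the cup by its +y ear.

Call:
drive_tool(
  moves=[
    [[0, 0, -10], [0, 0, 0.12], 0.4],
    [[0, 0, -10], [0, 0, 0.12], 0.4],
    [[0, 0, 0], [0, 0, 0.12], 0.4],
    [[0, 0, 0], [0, 0, 0.12], 0.4],
    [[0, 0, 0], [0, 0, 0.12], 0.4],
    [[0, 0, 0], [0, 0, 0.12], 0.4],
    [[0, 0, 0], [0, 0, 0.12], 0.4],
    [[0, 0, 0], [0, 0, 0.12], 0.4],
    [[0, 0, 0], [0, 0, 0.12], 0.4],
    [[0, 0, 0], [0, 0, 0.12], 0.4],
    [[0, 0, 0], [0, 0, 0.12], 0.4],
    [[0, 0, 0], [0, 0, 0.12], 0.4],
  ],
)

```text
time_s: 40.7
tool_pos: [0.4843, 0.0347, 0.277]
tool_rot: [-179.9, 0.0, 94.1]
force: [-0.3, -0.9, 0.1]
grip_width: 0.0525
grasp_force: 0.0
```

Call:
drive_tool(
  moves=[
    [[5, 4, 0], [0, 0, 0.13], 0.4],
    [[15, 9, 0], [0, 0, 0], 0.4],
    [[15, 9, 0], [0, 0, 0], 0.4],
    [[15, 9, 0], [0, 0, 0], 0.4],
    [[15, 9, 0], [0, 0, 0], 0.4],
    [[15, 9, 0], [0, 0, 0], 0.4],
    [[15, 9, 0], [0, 0, 0], 0.4],
    [[15, 9, 0], [0, 0, 0], 0.4],
    [[15, 9, 0], [0, 0, 0], 0.4],
    [[15, 9, 0], [0, 0, 0], 0.4],
    [[15, 9, 0], [0, 0, 0], 0.4],
    [[0, 0, 0], [0, 0, 0], 0.4],
  ],
)

```text
time_s: 41.7
tool_pos: [0.5855, 0.1894, 0.2761]
tool_rot: [-179.9, -0.0, 87.5]
force: [-0.9, 0.9, 0.3]
grip_width: 0.0521
grasp_force: 0.0
```

Call:
drive_tool(
  moves=[
    [[0, 0, 0], [0, 0, 0], 0.4],
    [[0, 0, 0], [0, 0, 0], 0.4],
  ],
)

```text
time_s: 41.87
tool_pos: [0.5849, 0.1846, 0.2772]
tool_rot: [-179.9, 0.1, 87.3]
force: [-0.1, -0.1, -0.3]
grip_width: 0.0522
grasp_force: 0.0
```

```bash
python3 - <<'E'
from tilt import *
im,d,c=look('wrist');P=cloud(d,c);z=P[...,2];cv2.imwrite('pics/w3.png',im)
o=env.get_obs();print(o['tool_pos'],o['tool_rot'],o['force'])
m=(d>.1)&(z>.04)&(z<.056)&(P[...,0]>.55)&(P[...,0]<.61)&(P[...,1]<.24)&(P[...,1]>.182);rect(P,m,'ear')
go([.5808,.193,.0305],[180,0,87])
E
```

```text
[0.58493102 0.18434921 0.27749311] [-1.79964800e+02  5.17712951e-02  8.72241718e+01] [ 0.08188412 -0.77033692  0.57951761]
ear 285 ctr [582.7 193.6] size [23.2 11.2] ang 87.2 mean [582.7 193.9] z med/max 49.4 51.3
shift [  8.7  -4.4 244. ] rot [-0.001  0.001  0.004]
```

View pics/w3.png

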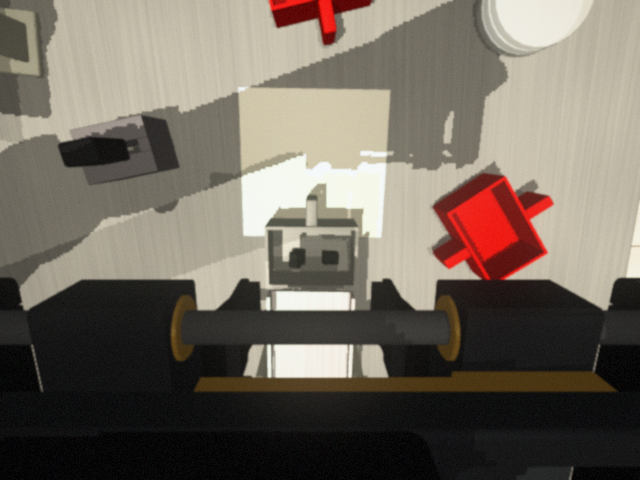

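```bash
python3 - <<'E'
from tilt import *
im,d,c=look('wrist');P=cloud(d,c)
g=im.max(2)
m=box(270,352,236,284)&(g<45)&(d>.1)
n,l,s,cc=cv2.connectedComponentsWithStats(m.astype(np.uint8))
for i in range(1,n):
    if s[i,4]>8: rect(P,l==i,'dark %s'%np.round(cc[i]))
h=hsv=cv2.cvtColor(im,cv2.COLOR_BGR2GRAY)
# mat edges
f=lambda u,v:np.round(P[v,u]*1000)
for u in(260,370): 
    col=h[70:110,u].astype(int);k=70+np.argmax(np.diff(col));print('top edge',u,k,f(u,k),np.diff(col).max())
for v in(180,200,220):
    r=h[v,225:260].astype(int);k=225+np.argmax(np.diff(r)); r2=h[v,365:400].astype(int);k2=365+np.argmin(np.diff(r2));print('sides',v,k,k2,f(k,v),f(k2,v))
cv2.imwrite('pics/c4.png',cv2.resize(im[190:300,250:370],None,fx=5,fy=5,interpolation=cv2.INTER_CUBIC))
E
```

```text
top edge 260 86 [535. 320.  -1.] 29
top edge 370 88 [650. 312.  -0.] 35
sides 180 240 384 [503. 223.  -2.] [665. 215.   2.]
sides 200 241 383 [502. 201.  -1.] [664. 193.   1.]
sides 220 242 382 [501. 178.   1.] [663. 169.  -1.]
```

View pics/c4.png

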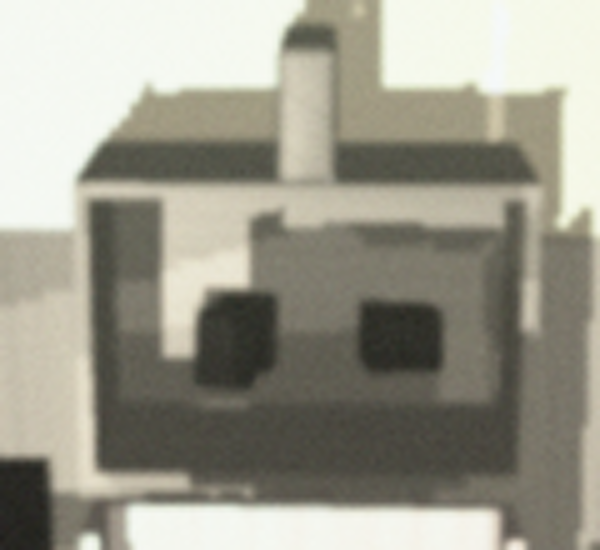

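```bash
python3 - <<'E'
from tilt import *
im,d,c=look('wrist');P=cloud(d,c);z=P[...,2]*1000
print(np.round(z[240:284:4,270:352:6]).astype(int)); print(im.max(2)[240:284:4,270:352:6])
m=box(284,345,240,275)&(im.max(2)<62)
n,l,s,cc=cv2.connectedComponentsWithStats(m.astype(np.uint8))
for i in range(1,n):
    if s[i,4]>8: rect(P,l==i,'dark %s'%np.round(cc[i])); print(np.percentile(z[l==i],[5,25,50,75,95]))
E
```

```text
[[ 28   3   4   3   4   4   2   2   3   3   2   2   3   3]
 [ 29   3   4   4   3   3   2   2   3   4   1   3   2   2]
 [ 29   3   2   4   7   5   3   2   3   3   2   2   3   2]
 [ 31   2   4   3  16  13   3   3   3  17  15  16   2   2]
 [ 32   2   4   2  18  16   2   2   3  17  16  17   1   3]
 [ 32   3   2   2  16  15   2   2   3  17  16  15   1   3]
 [ 34   4 418   3  17  16   3   3   2   3   3   3   2   3]
 [ 34   3   3   2   4   4   3   2   3   2   4   3   1   2]
 [ 36  10   9   8  12  11  10  10  10  10   9   9   9   8]
 [ 35  24  25  24  24  24  24  25  25  23  24  25  22  24]
 [ 39  37  37  38  37  37  37  36  37  37  36  36  35  36]]
[[ 76 102 159 208 222 149 125 127 125 122 121 122 113 114]
 [ 74 100 178 234 233 152 128 126 128 128 128 125 121  96]
 [ 78 128 187 231 114  98 126 125 125 121 126 125 128  97]
 [ 77 126 183 210  50  51 115 127 121  47  49  56 126  92]
 [ 72 115 167 179  62  48 104 111 101  49  55  50 123  95]
 [ 74  96 149 163  57  45  93  95  95  48  50  49 122 101]
 [ 74  95  93  79  58  52  98  95  94  72  65  81 121 105]
 [ 78 100  95  92  87  91  96  97  95  99  97  96 122 105]
 [ 77  74  76  81  82  80  78  74  75  74  81  75  77  78]
 [ 73  75  76  77  76  75  75  75  73  76  71  75  76  77]
 [ 75  78  77  80  74  77  72  75  77  75  77  74  75  74]]
dark [297. 258.] 208 ctr [576.6 187.6] size [132.9  16.4] ang 76.4 mean [563.2 134.8] z med/max 16.0 417.5
[ 9.12179546 12.08345709 16.03593131 16.81094353 17.67140041]
dark [329. 257.] 194 ctr [599.3 189.1] size [ 17.5 127.6] ang 0.8 mean [600.  133.3] z med/max 16.2 417.5
[10.40769419 15.67038072 16.18616756 16.90035159 17.67014736]
```

Each of the two clumps tops out at about 17 mm above the bench (3 mm floor plus 14 mm). That is two stacked pads each, so all four are in the cup. Now to grip the ear.

Call:
drive_tool(
  moves=[
    [[4, -1.5, 12], [0, 0, 0], 0.4],
    [[4.5, -1, 22], [0, 0, 0], 0.4],
    [[0, 0, 25], [0, 0, 0], 0.4],
    [[0, 0, 25], [0, 0, 0], 0.4],
    [[0, 0, 25], [0, 0, 0], 0.4],
    [[0, 0, 25], [0, 0, 0], 0.4],
    [[0, 0, 25], [0, 0, 0], 0.4],
    [[0, 0, 25], [0, 0, 0], 0.4],
    [[0, 0, 25], [0, 0, 0], 0.4],
    [[0, 0, 15], [0, 0, 0], 0.4],
    [[0, 0, 0], [0, 0, 0], 0.4],
    [[0, 0, 0], [0, 0, 0], 0.4],
  ],
)

```text
time_s: 43.02
tool_pos: [0.5821, 0.194, 0.0527]
tool_rot: [-179.9, 0.1, 87.3]
force: [0.2, 0.7, 0.2]
grip_width: 0.0521
grasp_force: 0.0
```

```bash
python3 - <<'E'
from fine import *
o=env.get_obs();print(o['tool_pos'],o['tool_rot'],o['force'])
go([.5825,.193,.0305],[180,0,87])
E
```

```text
[0.58210541 0.19400333 0.05268844] [-1.79881591e+02  5.35696890e-02  8.72929254e+01] [0.20420439 0.73300274 0.20199993]
shift [-1.   0.5 19.2] rot [-0.002  0.001  0.005]
```

Call:
drive_tool(
  moves=[
    [[-1, 0, 9], [0, 0, 0], 0.4],
    [[0, 0, 9], [0, 0, 0], 0.6],
    [[0, 0, 0], [0, 0, 0], 0.7],
    [[0, 0, 0], [0, 0, 0], 0.8],
    [[0, 0, 0], [0, 0, 0], 0.85],
    [[0, 0, 0], [0, 0, 0], 1],
    [[0, 0, 0], [0, 0, 0], 1],
    [[0, 0, 0], [0, 0, 0], 1],
    [[0, 0, 0], [0, 0, 0], 1],
    [[0, 0, 0], [0, 0, 0], 1],
    [[0, 0, 0], [0, 0, 0], 1],
  ],
  newtons=55,
)

```text
time_s: 43.93
tool_pos: [0.5832, 0.1936, 0.0361]
tool_rot: [180.0, -0.0, 87.3]
force: [-0.9, -0.0, 3.2]
grip_width: 0.0117
grasp_force: 54.8
```

```bash
python3 - <<'E'
from fine import *
o=env.get_obs();print(o['tool_pos'],o['tool_rot'],o['force'],o['grip_width'],o['grasp_force'])
t=o['tool_pos']; 
go([.585+(t[1]-.1435)*.053,.236+t[1]-.1435,t[2]-.003],[180,0,87])
E
```

```text
[0.58315461 0.19361432 0.03611241] [ 1.79991431e+02 -1.94317168e-02  8.73168784e+01] [-0.90785944 -0.01315137  3.17800977] 0.011732874924177385 54.84552128766939
shift [92.6  0.2  0. ] rot [ 0.    -0.     0.006]
```

Call:
drive_tool(
  moves=[
    [[0, 0, -4], [0, 0, 0], 1],
    [[0, 0, -4], [0, 0, 0], 1],
    [[8, 0, 0], [0, 0, 0], 1],
    [[10, 0, 0], [0, 0, 0], 1],
    [[11, 0, 0], [0, 0, 0], 1],
    [[11, 0, 0], [0, 0, 0], 1],
    [[11, 0, 0], [0, 0, 0], 1],
    [[11, 0, 0], [0, 0, 0], 1],
    [[11, 0, 0], [0, 0, 0], 1],
    [[11, 0, 0], [0, 0, 0], 1],
    [[8.5, 0, 0], [0, 0, 0], 1],
    [[0, 0, 0], [0, 0, 0], 1],
  ],
)

```text
time_s: 44.93
tool_pos: [0.5869, 0.2893, 0.0437]
tool_rot: [-180.0, -0.1, 87.5]
force: [0.8, 0.6, -2.1]
grip_width: 0.0116
grasp_force: 54.8
```

```bash
python3 - <<'E'
from fine import *
o=env.get_obs();print(o['tool_pos'],o['tool_rot'],o['force'],o['grip_width'],o['grasp_force'])
im,d,c=look('scene');P=cloud(d,c);z=P[...,2]
rect(P,(d>0)&(z>.04)&(z<.068)&(P[...,0]>.52)&(P[...,0]<.66)&(P[...,1]<.262)&(P[...,1]>.16),'cup body region')
rect(P,(d>0)&(z>.04)&(z<.068)&(P[...,0]>.56)&(P[...,0]<.62)&(P[...,1]<.208)&(P[...,1]>.16),'-y ear')
E
```

```text
[0.58692822 0.28929539 0.04370506] [-1.79999159e+02 -1.09049143e-01  8.74894129e+01] [ 0.77133064  0.5784042  -2.13606578] 0.011628394535878628 54.842108697700546
cup body region 310 ctr [604.9 217.3] size [93.1 44.9] ang 32.3 mean [597.7 208.6] z med/max 54.9 60.8
-y ear 107 ctr [595.9 194.1] size [27.3 39.1] ang 89.5 mean [585.1 195.2] z med/max 55.8 60.7
```

Call:
drive_tool(
  moves=[
    [[0, 0, 2.5], [0, 0, 0], 1],
    [[0, 0, 2.5], [0, 0, 0], 1],
    [[0, 0, 1.5], [0, 0, 0], 1],
    [[0, 0, 0], [0, 0, 0], 1],
    [[0, 0, 0], [0, 0, 0], 1],
  ],
)

```text
time_s: 45.4
tool_pos: [0.5875, 0.2852, 0.037]
tool_rot: [-180.0, 0.0, 87.3]
force: [0.1, 0.4, -2.1]
grip_width: 0.0116
grasp_force: 54.8
```

```bash
python3 - <<'E'
from fine import *
o=env.get_obs();print(o['tool_pos'],o['tool_rot'],o['force'],o['grip_width'],o['grasp_force'])
E
```

```text
[0.58745127 0.28515215 0.03702563] [-1.79981597e+02  1.92677593e-02  8.72606773e+01] [ 0.12960362  0.42496801 -2.09583997] 0.011624812815429545 54.84228238192266
```

Good: within 1 mm. I'll lower the last millimetre, release, and rise clear to verify.

Call:
drive_tool(
  moves=[
    [[0.5, 0, 1], [0, 0, 0], 1],
    [[0, 0, 0], [0, 0, 0], 1],
    [[0, 0, 0], [0, 0, 0], 0.85],
    [[0, 0, 0], [0, 0, 0], 0.7],
    [[0, 0, 0], [0, 0, 0], 0.5],
    [[0, 0, 0], [0, 0, 0], 0.5],
    [[0, 0, 0], [0, 0, 0], 0.5],
    [[0, 0, -10], [0, 0, 0], 0.5],
    [[0, 0, -15], [0, 0, 0], 0.5],
    [[0, 0, -25], [0, 0, 0], 0.5],
    [[0, 0, -30], [0, 0, 0], 0.5],
    [[0, 0, -30], [0, 0, 0], 0.5],
  ],
)

```text
time_s: 46.4
tool_pos: [0.5872, 0.2861, 0.1478]
tool_rot: [-180.0, 0.0, 87.3]
force: [0.8, 0.6, 0.2]
grip_width: 0.0432
grasp_force: 0.0
```

Call:
drive_tool(
  moves=[
    [[10, -10, -25], [0, 0, 0], 0.5],
    [[20, -20, -20], [0, 0, 0], 0.5],
    [[25, -25, 0], [0, 0, 0], 0.5],
    [[25, -25, 0], [0, 0, 0], 0.5],
    [[25, -25, 0], [0, 0, 0], 0.5],
    [[25, -25, 0], [0, 0, 0], 0.5],
    [[25, -25, 0], [0, 0, 0], 0.5],
    [[25, -25, 0], [0, 0, 0], 0.5],
    [[20, -20, 0], [0, 0, 0], 0.5],
    [[10, -10, 0], [0, 0, 0], 0.5],
    [[0, 0, 0], [0, 0, 0], 0.5],
    [[0, 0, 0], [0, 0, 0], 0.5],
  ],
)

```text
time_s: 47.4
tool_pos: [0.3881, 0.5056, 0.1916]
tool_rot: [179.9, 0.0, 87.3]
force: [1.1, 0.3, -0.6]
grip_width: 0.0435
grasp_force: 0.0
```

```bash
python3 - <<'E'
from tilt import *
for n in('scene','top'):
    im,d,P,X,Y=tilt(n); z=P[...,2];ok=d>0
    R=lambda a,b,c,e,f,g:ok&(P[...,0]>a)&(P[...,0]<b)&(P[...,1]>c)&(P[...,1]<e)&(z>f)&(z<g)
    rect(P,R(.5,.68,.15,.33,.042,.06),'cup+ears')
    rect(P,R(.34,.46,.2,.32,.1,.125),'scraper'); rect(P,R(.34,.46,.2,.32,.053,.068),'holder')
    rect(P,R(.3,.45,-.32,-.2,.08,.1),'jar')
    rect(P,R(.48,.63,-.34,-.09,.07,.096),'supply')
    m=R(.54,.64,.2,.27,.008,.03)&(im.max(2)<70); rect(P,m,'pads in cup')
    cv2.imwrite(f'pics/f_{n}.png',im)
print(env.get_obs()['tool_pos'])
a=cv2.imread('pics/f_top.png')[140:310,160:480]; cv2.imwrite('pics/f_crop.png',cv2.resize(a,None,fx=2.4,fy=2.4))
E
```

```text
scene tilt -0.00180751876679857 z0 0.10909395809829657 2076
cup+ears 590 ctr [585.8 239.1] size [121.9  97. ] ang 87.9 mean [586.1 240.3] z med/max 48.4 54.9
scraper 184 ctr [399.5 262.9] size [31.4 20.4] ang 9.7 mean [401.5 264.1] z med/max 112.9 118.7
holder 600 ctr [399.4 263.8] size [72.  52.5] ang 8.4 mean [405.8 267.9] z med/max 58.9 67.9
jar 296 ctr [ 372.  -258.2] size [51.7 51.2] ang 61.5 mean [ 372.1 -257.7] z med/max 83.7 89.1
supply 3802 ctr [ 558.1 -192.3] size [209.8 111. ] ang 86.6 mean [ 561.4 -188.4] z med/max 84.8 91.5
pads in cup 216 ctr [588.  238.7] size [96.  60.6] ang 1.2 mean [591.  233.6] z med/max 16.1 30.0
top tilt -0.00016959641636365172 z0 0.10987033931275485 1272
cup+ears 255 ctr [584.1 233.5] size [121.1  96.6] ang 88.3 mean [582.9 234.5] z med/max 49.1 55.7
scraper 99 ctr [396.9 257.8] size [29.8 21.4] ang 8.0 mean [396.7 256.2] z med/max 113.7 120.2
holder 355 ctr [397.2 258.3] size [69.9 52.5] ang 8.6 mean [396.5 256. ] z med/max 59.5 67.2
jar 321 ctr [ 370.2 -264.5] size [52.9 49.7] ang 89.2 mean [ 370. -264.] z med/max 84.9 91.7
supply 3217 ctr [ 556.7 -193.9] size [213.8 110.9] ang 86.6 mean [ 555.4 -195.1] z med/max 85.9 94.2
pads in cup 103 ctr [588.6 232.8] size [63.5 82.7] ang 87.6 mean [593.7 230.8] z med/max 17.8 30.0
[0.39008177 0.50384065 0.19150865]
```

View pics/f_crop.png

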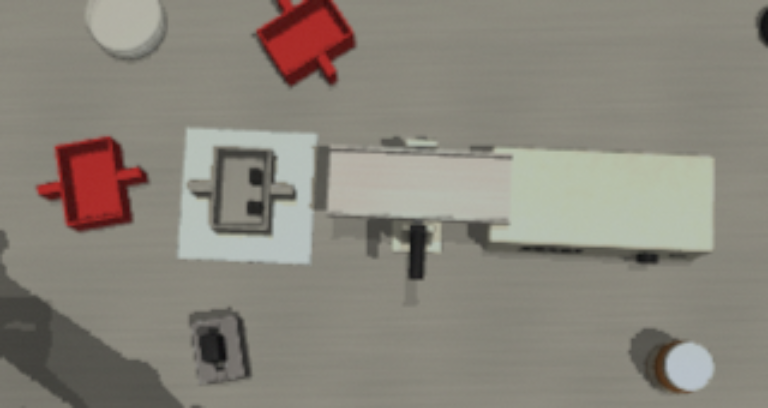

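The final top view shows the cup centred on its mat at (243,190) with the stacked pads in it at (255,192). The tray is empty and level at (420,185), the scraper is in its holder at (212,347), and the box and jar are where they were. Handing in.

```bash
python3 -c "
from h import *
print(env.sign_off())"
```

```text
the job is handed in; nothing more can be done
None
```

The job is done and handed in: all four pads are in the cup, the cup stands upright on the middle of its mat (within about 1 mm), the tray is empty and level, the scraper is back in its holder, and the supply box and jar were not moved.

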